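# Draw a ceramic igniter plug out of a hob with spring tongs

### The job

Take the spring tongs from their wooden stand, reach down into the hob's narrow igniter pocket and squeeze them on the clipped-in ceramic plug, firmly enough to draw it out but gently enough not to crush it or jab the hob. Lower the plug into the steel parts tray before letting go of it, then put the tongs back upright in their stand. Never touch the plug with the gripper itself, and leave the other kitchen things where they are.

Things in the scene. Friction and masses are not known exactly. Their poses are not given: they have to be found in the camera images.
- tongs: Spring tongs of bright steel with two black grip plates, upright in the stand, 129 mm tall, 60 g. Origin midway between the leg tips at their lower end; z up to the bridge (10 x 18 x 6 mm, at the top), y the line along which the legs open and close. Two legs 9 mm wide (x), 3 mm thick, on hinges 125 mm above the tips; the spring splays them to 28 mm between the tips, 34 mm over them.
- tongs_grip (a point): Where to grip the tongs: on their axis, 85 mm above the tips, between black plates 16 mm wide that reach from 65 to 105 mm above the tips. Over the plates here: 35 mm at rest, 29.5 mm when the tips close on 12 mm, 26 mm when they meet; 1 mm of squeeze closes the tip gap by 3 mm. Held at 32 mm the tips are about 19 mm apart, 25 mm over their outsides.
- jaw_l: The tongs' leg on the tongs' +y side, origin on its hinge, 125 mm above the tips. The spring pushes back at the grip plates with about 4 N at rest and 10 N when the tips close on 12 mm; of any squeeze beyond that about a third reaches each tip.
- jaw_r: The tongs' leg on the tongs' -y side, origin on its hinge, 125 mm above the tips.
- plug: White ceramic igniter plug, 12 x 12 x 18 mm, short wire end on top, 15 g; more than 25 N from a tong leg cracks it. Origin at the centre of its underside. It stands on the pocket's floor, pressed against the pocket's -x wall by a sprung clip (3 N) in the +x wall. Drawing it out takes about 4 N and a squeeze of 30 to 60 N at the tongs' plates; it leaves the clip after rising 12 mm.
- hob: Grey sheet-steel gas hob, fixed, 260 (x) x 300 (y) x 80 mm high, origin at the centre of its underside, top plate flat at 80 mm; a round burner of 80 mm diameter and 24 mm height stands 50 mm to +x of the centre, a black tap on the -x face. The table is at height 0.
- pocket_mouth (a point): Centre of the igniter pocket's mouth, level with the hob's top plate; axes as the hob's. The pocket is a plain upright slot, 13 mm in x, 34 mm in y, 50 mm deep, 60 mm to -x of the hob's centre. The tongs go in with their y along the pocket's y.
- pocket_floor (a point): Centre of the pocket's flat floor, 50 mm below its mouth. The tongs' tips may rest on it lightly; the hob must not be pressed with more than 25 N.
- stand: Wooden tongs stand, fixed: an upright open pocket 13 mm in x by 40 mm in y inside, walls 4 mm, rim at 55 mm, inner floor about 6 mm up, on a foot of 70 x 90 mm. Origin at the centre of its underside. The tongs' x and y match the stand's.
- tray: Shallow plain metal parts tray, fixed, 100 (x) x 120 (y) x 16 mm high, walls and floor 3 mm, empty. Origin at the centre of its underside.
- jar: Bystander: lidded glass jar, 72 mm diameter, 100 mm high, origin under it.
- sauce: Bystander: dark bottle, 60 mm diameter, 200 mm high, origin under it.
- mug: Bystander: white mug, 80 mm diameter, 90 mm high, origin under it.
- driver: Bystander: screwdriver lying flat, origin under its middle.
- wrench: Bystander: spanner lying flat, origin under its middle.
- burner_ring: Bystander: dark iron ring, 90 mm diameter, 10 mm high, origin under its centre.
- pot: Bystander: steel pot, 170 mm diameter, 110 mm high, origin under it.
There are look-alikes about, which are no part of the job. What is shaped like the stand but blue is not meant.

How it is judged:
On the way, in this order (a step that is already met when the one before it is completed fails the run):
1. the plug is clear above the hob, gripped by both legs of the tongs (z of plug in the frame of hob above 0.085 m and contact force between each of jaw_l, jaw_r and plug above 0.5 N), for 0.1 s.
2. the plug is low in the tray (underside less than 9 mm above the tray's floor) while the tongs still grip it (z of plug in the frame of tray below 0.012 m and x of plug in the frame of tray between -0.047 and 0.047 m and y of plug in the frame of tray between -0.057 and 0.057 m and contact force between each of jaw_l, jaw_r and plug above 0.5 N), for 0.05 s.
At the end, for the whole second after the job is handed in: The plug lies at rest inside the tray's walls, its underside centre under 18 mm above the tray's underside. The tongs stand released and at rest in the stand's pocket: tips' midpoint under 12 mm above the stand's underside and within 12 mm of its centre, tilted less than 0.25 rad (z of plug in the frame of tray between 0 and 0.018 m and x of plug in the frame of tray between -0.047 and 0.047 m and y of plug in the frame of tray between -0.057 and 0.057 m and linear speed of each of plug, tongs below 0.02 m/s and z of tongs in the frame of stand below 0.012 m and horizontal distance between tongs and stand below 0.012 m and angle between tongs's own z axis and vertical below 0.25 rad and contact force between the fingers and tongs below 0.1 N); the robot touches nothing.
It fails at once if a leg of the tongs presses the plug with more than 25 N (contact force between any of jaw_l, jaw_r and plug above 25 N).
It fails at once if the tongs press on the hob with more than 25 N (contact force between tongs and hob above 25 N).
It fails at once if the gripper touches the plug (contact force between the fingers and plug above 0.5 N).
It fails at once if another kitchen thing is moved by more than 20 mm (distance of any of jar, sauce, mug, driver, wrench, burner_ring, pot from where it was at the start of the episode above 0.02 m).
It also fails if it takes over 69 s, if anything falls off the work surface, if the arm or the gripper's body presses on something with over 40 N, if the wrist force passes 120 N, or if a joint passes its speed limit or range.

### The arm

A 6-joint arm with a two-finger parallel gripper is mounted at the origin on the work surface. World frame = base frame: x ahead of the robot, y to its left, z up, the work surface at z = 0. Lengths are in m, angles in rad, forces in N, time in s.
With the tool pointing down it reaches from about 0.375 to 0.9 m from the base axis. Payload 3.1 kg.
Tool frame: the origin (TCP) lies between the finger pads; the fingertips stand 11 mm ahead of it and the grasp point (between the pads) lies 8 mm behind it; z points along the fingers, y is the direction in which the jaws open and shut (so a half turn about z gives the same grasp; the last joint's range is limited). The gripper opens to 85 mm and grips with 20 to 120 N. Pads are 22 mm wide; open, the fingers measure 114 mm over their backs; the gripper's body (76 mm by 85 mm) begins 54 mm behind the grasp point. The pads swing forward as they close: fully open they stand 13 mm farther back than shut.
Start: joints at [1.016, 0.527, 1.433, -0, 1.181, -0.178], TCP at [0.229, 0.581, 0.242] pointing down, gripper open.
Joint ranges: [-3.08, 3.08], [-0.75, 2.2], [0.22, 2.44], [-1.43, 4.57], [0, 2.65], [-2.85, 2.85]. Speed limits (rad/s): [2.79, 2.79, 3.14, 3.14, 3.14, 3.14].

### API

Orientations are given as a unit quaternion [x, y, z, w].
In Python, from station import manip gives the robot as it stands.
- The arm moves only by the tool move_arm, never from a script. Its argument "deltas" is a list of rows, each a list of 5 numbers: the shift along the tool's x, y, z in units of 40 cm (1.0 is 40 cm), then the turn about the tool's z in units of 0.5 rad (1.0 is 0.5 rad), then the opening in per cent of the stroke, from 0 (shut) to 100 (fully open). In form: [[x, y, z, twist, grip], ...]. A call has exactly 8 rows; each row is the pose to reach, as a shift and turn from the pose commanded when the call began, along the tool's axes at that moment; what a row does not reach only later rows make up. A row lasts 1/12 s, in which the tool goes at most 41.7 mm and 7.16 degrees, less where a joint would pass 70% of its speed; a pose out of reach is approached as far as the arm can. A call with a number of a shift or a turn outside -1 to 1 is refused whole. A call with a gripper value outside its range is refused whole. The fingers move at their own pace and stop on an object; "force" is the grip in N (left out, the last holds). Time passes only in rows, so rows that repeat a pose let the fingers close, or fill a call up. It gives the time, the measured TCP pose, the force and the opening at its end, in the units of the state.
- manip.sense(): the state, without advancing time (a new reading comes with each control period).
- manip.snapshot(name): name is "side" or "top" or "wrist"; returns (picture, depth): 384x512x3 uint8, red, green, blue; 384x512 float32, m along the optical axis (not along the pixel's ray), 0 where there is no reading.
- manip.get_calibration(name): a dict with "vfov" (degrees; the focal length in pixels is half the picture's height over the tangent of half this angle, whatever the lens; pixels are square), "cx", "cy" (the principal point, pixels), "pose" (4x4, takes a point from camera to world coordinates). Camera axes: x right, y down, z forward; pixel columns grow to the right and rows downward; lengths in m; the calibration is good to about 2 mm. A picture is of the moment at which its call begins: read the wrist's pose just before it. get_calibration takes no time and is no camera call; for the wrist camera it gives the pose at the moment of the call.
- manip.sign_off(): hands the job in, once; it reports no verdict.
The state is a dict: "t": time; "q": joint angles; "qd": joint speeds; "tau": joint torques, N m; "tcp_pos": TCP position; "tool_rot": TCP orientation; "force": force on the tool from outside, world axes, zero at the start; "ft_torque": the same for the moment, N m; "finger_gap": opening from 0.0 (shut) to 1.0 (fully open).
Only numpy, scipy, OpenCV 4.12 (cv2) and the standard library are available. Lean on these libraries where they do the work, as an engineer would, in place of code of your own. Each camera call takes 0.05 s, during which the arm holds its last target.

## Working session

There is one attempt and no reset: what is moved stays moved. The work goes in short steps, Python scripts to look and compute and a tool call to move; the robot and the scene stay as the last step left them, time stands still between calls to the robot, and variables do not carry over. Pictures are saved under pics/ and viewed, and the job is handed in when it is done.

Besides the shell and the picture viewer there is one more tool, called after "Emit:" by a JSON object that holds its "method" and its "body", one argument or row to a line. move_arm: Moves the arm, as the interface text tells. Its arguments: {"type":"object","properties":{"deltas":{"type":"array","items":{"type":"array","items":{"type":"number"}}},"force":{"type":"number"}},"required":["deltas"]}

```bash
mkdir -p pics; ls; python3 - <<'E'
from station import manip
import cv2, numpy as np
s=manip.sense(); print(s)
for n in ["side","top","wrist"]:
    c=manip.get_calibration(n); print(n,c)
    p,d=manip.snapshot(n)
    cv2.imwrite(f"pics/{n}0.png",p[:,:,::-1]); np.save(f"pics/{n}0_d.npy",d); np.save(f"pics/{n}0_p.npy",p); np.save(f"pics/{n}0_T.npy",c["pose"])
E
```

```text
pics
{'t': 0.0, 'q': array([ 1.01650653e+00,  5.28466003e-01,  1.43391434e+00, -1.84120996e-05,
        1.18138460e+00, -1.78491987e-01]), 'qd': array([0.00013737, 0.00060969, 0.00042305, 0.00071557, 0.00090344,
       0.00012696]), 'tau': array([-2.85989254e-04, -4.42364573e+01, -1.78021163e+01, -1.97249210e-04,
        8.41929519e-03,  7.17763214e-06]), 'tcp_pos': array([0.22898476, 0.58079431, 0.24132986]), 'tool_rot': array([ 1.86791644e-01,  9.82398953e-01, -1.01710630e-03, -3.81162645e-04]), 'force': array([-0.26942409,  1.10768854,  1.18120379]), 'ft_torque': array([ 0.06113087, -0.03243016, -0.0160636 ]), 'finger_gap': 1.00134029952524}
side {'vfov': 50.14802984966098, 'cx': 250.53141979293446, 'cy': 192.11748464776363, 'pose': array([[ 0.96075903, -0.20597813,  0.18578238,  0.30607713],
       [-0.27657364, -0.66017884,  0.69833439, -0.78211696],
       [-0.02119201, -0.72231358, -0.69124091,  0.90189855],
       [ 0.        ,  0.        ,  0.        ,  1.        ]])}
top {'vfov': 42.19662378690765, 'cx': 253.7909951622151, 'cy': 186.4209991505253, 'pose': array([[ 2.40002746e-02, -9.91062979e-01,  1.31217982e-01,
         3.22262578e-01],
       [-9.99633304e-01, -2.54371451e-02, -9.28484775e-03,
         5.41123697e-04],
       [ 1.25396797e-02, -1.30947026e-01, -9.91310059e-01,
         1.67285421e+00],
       [ 0.00000000e+00,  0.00000000e+00,  0.00000000e+00,
         1.00000000e+00]])}
wrist {'vfov': 61.279186529339846, 'cx': 258.53144270377334, 'cy': 190.52330129988806, 'pose': array([[ 0.36757715,  0.88399273,  0.28886655,  0.15426523],
       [ 0.92999202, -0.34893683, -0.11557653,  0.61039676],
       [-0.00137263,  0.31112688, -0.95036739,  0.37412265],
       [ 0.        ,  0.        ,  0.        ,  1.        ]])}
```

View pics/side0.png

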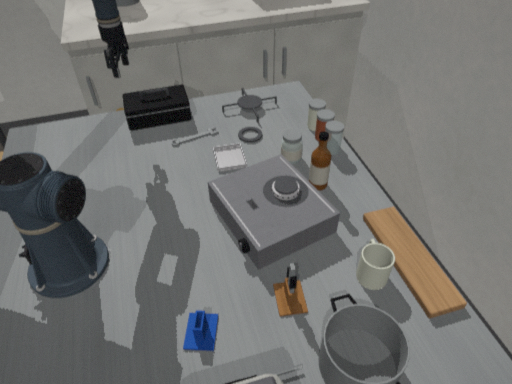

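View pics/top0.png

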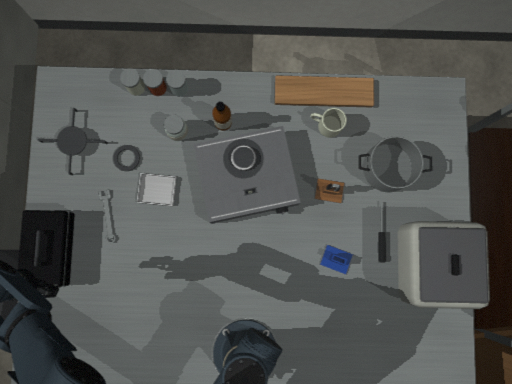

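View pics/wrist0.png

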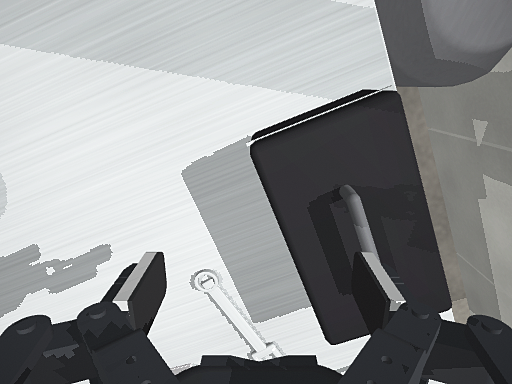

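```bash
cat > h.py <<'E'
import numpy as np, cv2
from station import manip
def K(c): 
    f=192/np.tan(np.radians(c["vfov"])/2); return f,c["cx"],c["cy"]
def ray(c,u,v,z):
    f,cx,cy=K(c);T=np.array(c["pose"]); d=T[:3,:3]@np.array([(u-cx)/f,(v-cy)/f,1.]); o=T[:3,3]
    return o+d*(z-o[2])/d[2]
def proj(c,P):
    f,cx,cy=K(c);T=np.array(c["pose"]); p=T[:3,:3].T@(np.asarray(P)-T[:3,3]); return f*p[0]/p[2]+cx,f*p[1]/p[2]+cy
def cloud(c,d):
    f,cx,cy=K(c);T=np.array(c["pose"]); v,u=np.mgrid[:d.shape[0],:d.shape[1]]
    P=np.stack([(u-cx)/f*d,(v-cy)/f*d,d],-1)@T[:3,:3].T+T[:3,3]; P[d==0]=np.nan; return P
E
python3 - <<'E'
from h import *
for n,(u0,v0,w,h) in {"top":(120,90,240,180),"side":(190,110,160,120)}.items():
    p=cv2.imread(f"pics/{n}0.png"); k=800//w if n=="side" else 3
    cv2.imwrite(f"pics/{n}0z.png",cv2.resize(p[v0:v0+h,u0:u0+w],None,fx=k,fy=k,interpolation=cv2.INTER_CUBIC))
c=manip.get_calibration("top"); d=np.load("pics/top0_d.npy"); P=cloud(c,d)
p=np.load("pics/top0_p.npy"); hsv=cv2.cvtColor(p,cv2.COLOR_RGB2HSV)
for nm,(u0,u1,v0,v1,zmin,zmax) in dict(hob=(180,310,120,230,.07,.088),tray=(130,185,165,215,.006,.03),stand=(310,350,170,210,.004,.2),standtop=(310,350,170,210,.045,.065)).items():
    Z=P[...,2]; m=np.zeros(Z.shape,bool); m[v0:v1,u0:u1]=True; m&=(Z>zmin)&(Z<zmax)
    q=P[m]; print(nm,m.sum(),np.nanmedian(q,0)); 
    if len(q)>5:
        r=cv2.minAreaRect(q[:,:2].astype(np.float32)); print(r)
E
```

```text
hob 6707 [0.5670555  0.01052372 0.08046976]
((0.6030650734901428, 0.036854520440101624), (0.3569098114967346, 0.33854585886001587), 12.759124755859375)
tray 574 [0.52839817 0.31235965 0.00879382]
((0.5245460271835327, 0.3108764588832855), (0.16897185146808624, 0.18238869309425354), 2.5146660804748535)
stand 627 [ 0.53219802 -0.26630492  0.00822479]
((0.5393508672714233, -0.2718837857246399), (0.13360731303691864, 0.13486412167549133), 1.3528172969818115)
standtop 39 [ 0.52867183 -0.262201    0.05342512]
((0.5338932871818542, -0.2681352198123932), (0.04845244809985161, 0.019687391817569733), 76.70922088623047)
```

View pics/top0z.png

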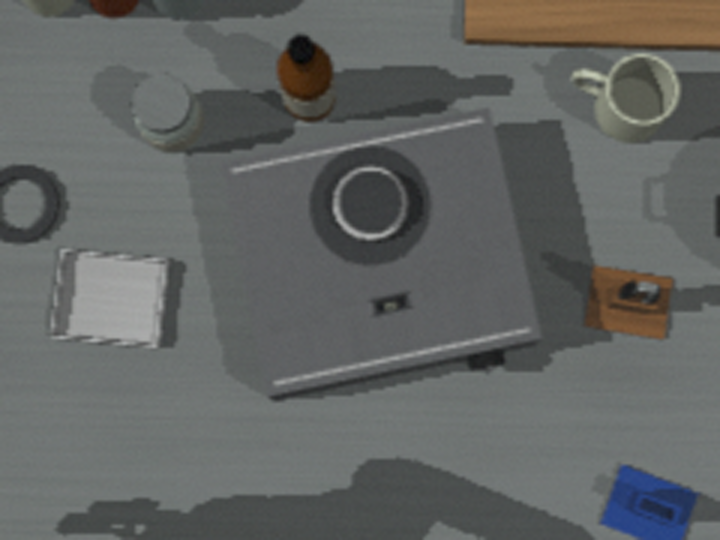

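View pics/side0z.png

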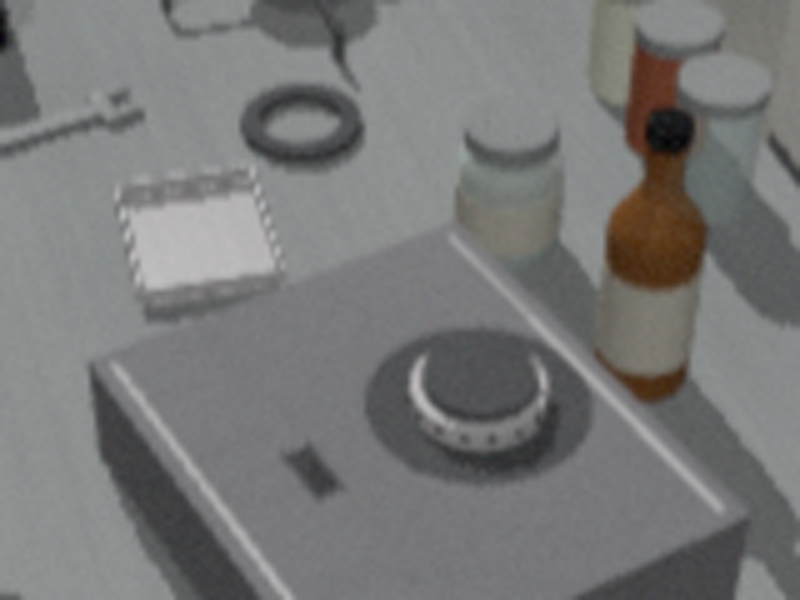

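```bash
python3 - <<'E'
from h import *
c=manip.get_calibration("top")
print("pocket",ray(c,250,191,.08))
z=lambda u,v:(u/3+120-.33,v/3+90-.33)
for nm,pts,h in [("foot",[(597,266),(672,276),(667,338),(585,328)],.006),("hobback",[(232,171),(484,120)],.08),("hobfront",[(274,384),(530,329)],.08),("hobcorn",[(488,110),(540,338)],.08),("tray",[(62,248),(170,258),(158,347),(50,340)],.016)]:
    q=np.array([ray(c,*z(*p),h)[:2] for p in pts]); print(nm,q.round(4).tolist(),q.mean(0).round(4))
    print(" dirs",[round(float(np.degrees(np.arctan2(*(q[i+1]-q[i])[::-1]))),1) for i in range(len(q)-1)],[round(float(np.linalg.norm(q[i+1]-q[i])),3) for i in range(len(q)-1)])
E
```

```text
pocket [ 0.51790209 -0.00251345  0.08      ]
foot [[0.5762, -0.2344], [0.567, -0.3194], [0.4964, -0.3138], [0.5054, -0.2214]] [ 0.5362 -0.2722]
 dirs [-96.2, 175.5, 84.5] [0.085, 0.071, 0.093]
hobback [[0.659, 0.1738], [0.7231, -0.0991]] [0.6911 0.0373]
 dirs [-76.8] [0.28]
hobfront [[0.4288, 0.12], [0.4947, -0.1524]] [ 0.4617 -0.0162]
 dirs [-76.4] [0.28]
hobcorn [[0.7345, -0.1033], [0.4852, -0.1633]] [ 0.6098 -0.1333]
 dirs [-166.5] [0.256]
tray [[0.5795, 0.3675], [0.5713, 0.2462], [0.471, 0.2551], [0.4758, 0.3752]] [0.5244 0.311 ]
 dirs [-93.9, 174.9, 87.7] [0.122, 0.101, 0.12]
```

Emit:
{"method": "move_arm", "body": {
  "deltas": [
    [-0.08,-0.06,0,-0.2,100],
    [-0.17,-0.12,0,-0.4,100],
    [-0.25,-0.18,0,-0.6,100],
    [-0.34,-0.24,0,-0.8,100],
    [-0.42,-0.3,0,-0.9,100],
    [-0.5,-0.36,0,-0.9,100],
    [-0.59,-0.42,0,-0.9,100],
    [-0.67,-0.48,0,-0.9,100]
  ]
}}

```text
t: 0.82
tcp_pos: [0.409, 0.3028, 0.2423]
tool_rot: [-0.037, 0.999, 0.0, 0.0]
force: [1.1, 0.6, 0.4]
finger_gap: 0.999
```

```bash
cat >> h.py <<'E'
from scipy.spatial.transform import Rotation as Ro
def plan(pos,yang=None):
    s=manip.sense(); R=Ro.from_quat(s["tool_rot"]).as_matrix(); d=R.T@(np.array(pos)-s["tcp_pos"])
    a=np.degrees(np.arctan2(R[1,1],R[0,1])); tw=0 if yang is None else -np.radians((yang-a+180)%360-180)/.5
    print("t",round(s["t"],2),"tcp",s["tcp_pos"].round(4),"yang",round(a,2),"tilt",R[:,2].round(4),"gap",round(s["finger_gap"]*85,2),"F",s["force"].round(2))
    print("shift units",(d/.4).round(4),"twist",round(tw,4),"rows>=",round(np.linalg.norm(d)/.0417,1),"q6",s["q"][5].round(2))
E
python3 -c "
from h import *
plan([.597,.016,.17],103.4)"
```

```text
t 0.82 tcp [0.409  0.3028 0.2423] yang 94.27 tilt [ 3.e-04  2.e-04 -1.e+00] gap 84.88 F [1.11 0.55 0.37]
shift units [-0.4152 -0.75    0.1808] twist -0.3186 rows>= 8.4 q6 -1.23
```

Emit:
{"method": "move_arm", "body": {
  "deltas": [
    [-0.05,-0.09,0.02,-0.1,100],
    [-0.1,-0.18,0.04,-0.2,100],
    [-0.15,-0.27,0.06,-0.3,100],
    [-0.2,-0.36,0.08,-0.32,100],
    [-0.25,-0.45,0.1,-0.32,100],
    [-0.3,-0.54,0.12,-0.32,100],
    [-0.36,-0.65,0.15,-0.32,100],
    [-0.41,-0.74,0.18,-0.32,100]
  ]
}}

```text
t: 1.48
tcp_pos: [0.5879, 0.0297, 0.1734]
tool_rot: [-0.117, 0.993, -0.0, 0.0]
force: [1.1, 0.7, 0.1]
finger_gap: 0.999
```

```bash
cat >> h.py <<'E'
def shot(n,tag):
    c=manip.get_calibration(n); p,d=manip.snapshot(n)
    cv2.imwrite(f"pics/{tag}.png",p[:,:,::-1]); np.savez(f"pics/{tag}.npz",p=p,d=d,pose=c["pose"],vfov=c["vfov"],cx=c["cx"],cy=c["cy"])
    return c,p,d
def load(tag):
    z=np.load(f"pics/{tag}.npz"); return {k:z[k] for k in("pose","vfov","cx","cy")},z["p"],z["d"]
E
python3 -c "
from h import *
plan([.597,.016,.17],103.4)
c,p,d=shot('wrist','w1')
print(c['pose'])
print(proj(c,[.518,-.003,.08]))
"
```

```text
t 1.48 tcp [0.5879 0.0297 0.1734] yang 103.39 tilt [ 5.e-04  0.e+00 -1.e+00] gap 84.92 F [1.1  0.74 0.11]
shift units [-0.0143 -0.0385  0.0086] twist -0.0003 rows>= 0.4 q6 -1.94
[[-2.31018124e-01  9.24333917e-01  3.03706169e-01  5.09509376e-01]
 [ 9.72949119e-01  2.19218471e-01  7.28922067e-02  1.10115595e-02]
 [ 7.98737103e-04  3.12330070e-01 -9.49973310e-01  3.06069616e-01]
 [ 0.00000000e+00  0.00000000e+00  0.00000000e+00  1.00000000e+00]]
(np.float64(234.89385868843559), np.float64(91.87709271453649))
```

View pics/w1.png

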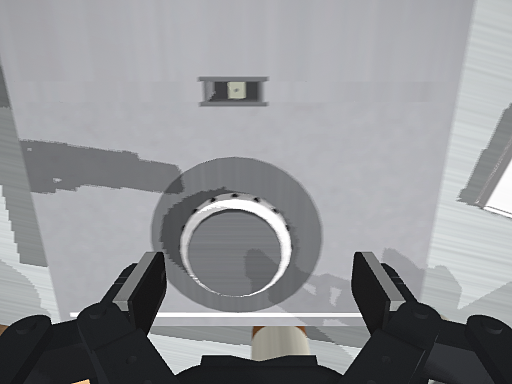

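```bash
python3 - <<'E'
from h import *
c,p,d=load("w1")
cv2.imwrite("pics/w1z.png",cv2.resize(p[60:120,184:284,::-1],None,fx=8,fy=8,interpolation=cv2.INTER_NEAREST))
P=cloud(c,d)
for v in (80,86,90,94,100): print(v,[ (u,int(round(P[v,u,2]*1000))) for u in range(194,276,3)])
E
```

```text
Traceback (most recent call last):
ValueError: cannot convert float NaN to integer
```

View pics/w1z.png

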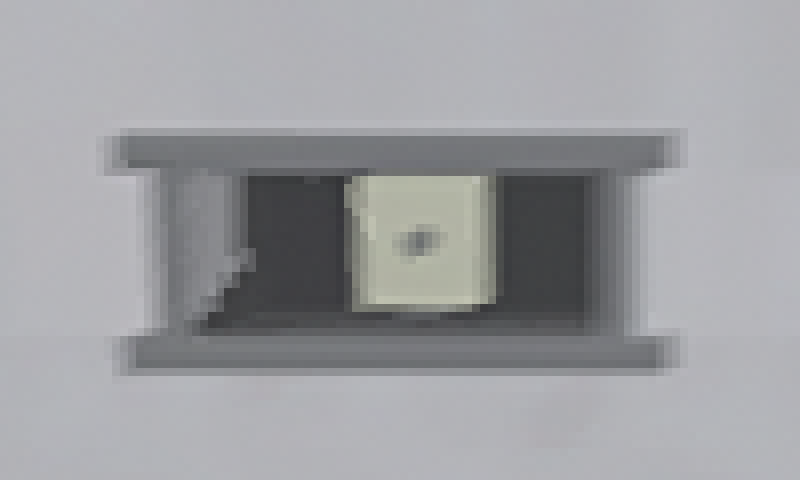

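```bash
python3 - <<'E'
from h import *
c,p,d=load("w1")
yaw=np.radians(13.4); X=np.array([np.cos(yaw),np.sin(yaw)]);Y=np.array([-X[1],X[0]])
z=lambda u,v:(184+u/8-.5,60+v/8-.5)
def f(nm,u,v,h):
    q=ray(c,*z(u,v),h)[:2]; print(nm,q.round(4),"x'",round(q@X*1e3,1),"y'",round(q@Y*1e3,1)); return q
f("mouthL",158,255,.08);f("mouthR",640,255,.08);f("mouthT",400,172,.08);f("mouthB",400,335,.08);f("outT",400,135,.08);f("outB",400,370,.08)
f("cornTL",158,172,.08);f("cornTR",640,172,.08);f("cornBL",165,335,.08);f("cornBR",635,335,.08)
f("pL",357,240,.048);f("pR",492,240,.048);f("pT",425,175,.048);f("pB",425,305,.048);f("wire",418,241,.05)
f("floorL",195,315,.03);f("floorR",590,250,.03)
P=cloud(c,d)
for v in (80,86,90,94,100): print(v,[ (u,float(np.round(P[v,u,2]*1000))) for u in range(194,276,4)])
E
```

```text
mouthL [ 0.5226 -0.0236] x' 502.9 y' -144.1
mouthR [0.5133 0.0155] x' 502.9 y' -103.9
mouthT [ 0.5115 -0.0053] x' 496.3 y' -123.7
mouthB [ 0.5242 -0.0026] x' 509.3 y' -124.0
outT [ 0.5087 -0.0059] x' 493.4 y' -123.7
outB [ 0.527 -0.002] x' 512.2 y' -124.1
cornTL [ 0.5161 -0.0248] x' 496.3 y' -143.7
cornTR [0.5069 0.014 ] x' 496.3 y' -103.9
cornBL [ 0.5288 -0.0219] x' 509.3 y' -143.8
cornBR [0.5196 0.0166] x' 509.3 y' -104.3
pL [ 0.5187 -0.0104] x' 502.2 y' -130.3
pR [0.5157 0.0021] x' 502.2 y' -117.4
pT [ 0.5115 -0.0053] x' 496.3 y' -123.7
pB [ 0.523  -0.0028] x' 508.1 y' -123.9
wire [ 0.5174 -0.0046] x' 502.2 y' -124.3
floorL [ 0.5304 -0.0265] x' 509.8 y' -148.7
floorR [0.5148 0.0114] x' 503.4 y' -108.2
80 [(194, 82.0), (198, 80.0), (202, 81.0), (206, 82.0), (210, 81.0), (214, 82.0), (218, 81.0), (222, 81.0), (226, 82.0), (230, 82.0), (234, 83.0), (238, 81.0), (242, 81.0), (246, 81.0), (250, 83.0), (254, 82.0), (258, 81.0), (262, 81.0), (266, 80.0), (270, 82.0), (274, 82.0)]
86 [(194, 81.0), (198, 82.0), (202, 81.0), (206, 82.0), (210, 75.0), (214, 55.0), (218, 32.0), (222, 32.0), (
[... 299 characters left out ...]
), (234, 49.0), (238, 52.0), (242, 49.0), (246, 38.0), (250, 29.0), (254, 31.0), (258, 32.0), (262, 81.0), (266, 82.0), (270, 80.0), (274, 81.0)]
94 [(194, 81.0), (198, 80.0), (202, 82.0), (206, 81.0), (210, 76.0), (214, 56.0), (218, 31.0), (222, 30.0), (226, 32.0), (230, 49.0), (234, 49.0), (238, 48.0), (242, 49.0), (246, 39.0), (250, 31.0), (254, 31.0), (258, 31.0), (262, 82.0), (266, 81.0), (270, 81.0), (274, 82.0)]
100 [(194, 81.0), (198, 80.0), (202, 82.0), (206, 82.0), (210, 77.0), (214, 67.0), (218, 68.0), (222, 69.0), (226, 69.0), (230, 69.0), (234, 68.0), (238, 69.0), (242, 69.0), (246, 68.0), (250, 68.0), (254, 67.0), (258, 69.0), (262, 81.0), (266, 82.0), (270, 80.0), (274, 81.0)]
```

```bash
python3 -c "
from h import *
plan([.617,-.28,.235],84.5)"
```

```text
t 1.53 tcp [0.5927 0.0229 0.1715] yang 103.16 tilt [ 0.0049 -0.0047 -1.    ] gap 84.94 F [ 3.94 -3.11 -1.66]
shift units [ 0.1127 -0.752  -0.1549] twist 0.6513 rows>= 7.4 q6 -1.95
```

Emit:
{"method": "move_arm", "body": {
  "deltas": [
    [0.02,-0.1,-0.03,0.1,100],
    [0.03,-0.2,-0.06,0.2,100],
    [0.05,-0.3,-0.1,0.3,100],
    [0.06,-0.4,-0.13,0.4,100],
    [0.08,-0.5,-0.15,0.5,100],
    [0.09,-0.6,-0.15,0.6,100],
    [0.11,-0.7,-0.15,0.65,100],
    [0.11,-0.75,-0.15,0.65,100]
  ]
}}

```text
t: 2.2
tcp_pos: [0.6133, -0.2756, 0.2339]
tool_rot: [0.048, 0.999, -0.001, 0.0]
force: [0.4, 0.2, -0.7]
finger_gap: 1.0
```

```bash
python3 -c "
from h import *
plan([.617,-.28,.235],84.5)
c,p,d=shot('wrist','w2')
print(c['pose'])
P=cloud(c,d)
np.set_printoptions(linewidth=200)
plan([.617,-.28,.235],84.5)
"
```

```text
t 2.2 tcp [ 0.6133 -0.2756  0.2339] yang 84.54 tilt [ 6.0e-04 -2.8e-03 -1.0e+00] gap 85.01 F [ 0.41  0.16 -0.72]
shift units [-0.0104 -0.0101 -0.0027] twist 0.0014 rows>= 0.1 q6 -2.06
[[ 0.09574535  0.9456266   0.31084266  0.53304711]
 [ 0.99540391 -0.09033855 -0.03178059 -0.26769196]
 [-0.0019715   0.31245684 -0.94992991  0.36651183]
 [ 0.          0.          0.          1.        ]]
t 2.25 tcp [ 0.6144 -0.2784  0.2336] yang 84.46 tilt [ 0.0026 -0.0052 -1.    ] gap 85.47 F [ 2.17 -2.25  0.55]
shift units [-0.0069 -0.0033 -0.0034] twist -0.0012 rows>= 0.1 q6 -2.06
```

View pics/w2.png

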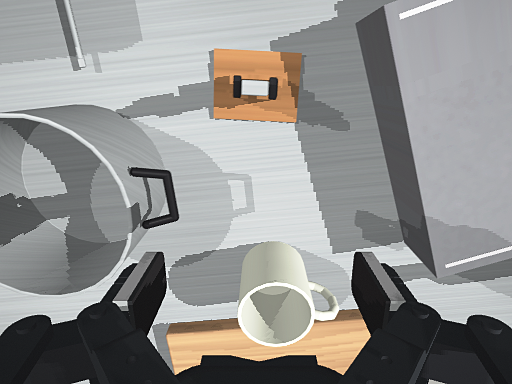

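```bash
python3 - <<'E'
from h import *
c,p,d=load("w2")
cv2.imwrite("pics/w2z.png",cv2.resize(p[40:130,200:310,::-1],None,fx=7,fy=7,interpolation=cv2.INTER_NEAREST))
P=cloud(c,d)
for v in (75,80,84,88,92,96,100): print(v,[ (u,float(np.round(P[v,u,2]*1000))) for u in range(226,286,3)])
E
```

```text
75 [(226, 8.0), (229, 7.0), (232, 55.0), (235, 112.0), (238, 111.0), (241, 58.0), (244, 55.0), (247, 56.0), (250, 55.0), (253, 56.0), (256, 55.0), (259, 55.0), (262, 56.0), (265, 56.0), (268, 56.0), (271, 55.0), (274, 7.0), (277, 8.0), (280, 8.0), (283, 8.0)]
80 [(226, 7.0), (229, 8.0), (232, 57.0), (235, 111.0), (238, 111.0), (241, 111.0), (244, 135.0), (247, 136.0), (250, 136.0), (253, 134.0), (256, 135.0), (259, 135.0), (262, 134.0), (265, 7.0), (268, 15.0), (271, 112.0), (274, 112.0), (277, 112.0), (280, 55.0), (283, 6.0)]
84 [(226, 7.0), (229, 7.0), (232, 56.0), (235, 113.0), (238, 113.0), (241, 113.0), (244, 136.0), (247, 135.0), (250, 135.0), (253, 135.0), (256, 136.0), (259, 136.0), (262, 135.0), (265, 135.0), (268, 134.0), (271, 111.0), (274, 112.0), (277, 112.0), (280, 56.0), (283, 6.0)]
88 [(226, 7.0), (229, 7.0), (232, 55.0), (235, 111.0), (238, 113.0), (241, 111.0), (244, 135.0), (247, 135.0), (250, 135.0), (253, 136.0), (256, 135.0), (259, 136.0), (262, 136.0), (265, 135.0), (268, 127.0), (271, 111.0), (274, 111.0), (277, 104.0), (280, 57.0), (283, 8.0)]
92 [(226, 6.0), (229, 7.0), (232, 55.0), (235, 112.0), (238, 111.0), (241, 111.0), (244, 135.0), (247, 135.0), (250, 136.0), (253, 135.0), (256, 136.0), (259, 135.0), (262, 136.0), (265, 137.0), (268, 125.0), (271, 112.0), (274, 112.0), (277, 88.0), (280, 55.0), (283, 8.0)]
96 [(226, 8.0), (229, 7.0), (232, 55.0), (235, 113.0), (238, 112.0), (241, 111.0), (244, 55.0), (247, 55.0), (250, 56.0), (253, 56.0), (256, 56.0), (259, 56.0), (262, 55.0), (265, 56.0), (268, 57.0), (271, 112.0), (274, 112.0), (277, 57.0), (280, 56.0), (283, 8.0)]
100 [(226, 6.0), (229, 7.0), (232, 6.0), (235, 6.0), (238, 7.0), (241, 8.0), (244, 8.0), (247, 8.0), (250, 7.0), (253, 7.0), (256, 6.0), (259, 6.0), (262, 7.0), (265, 7.0), (268, 7.0), (271, 7.0), (274, 7.0), (277, 8.0), (280, 6.0), (283, 8.0)]
```

View pics/w2z.png

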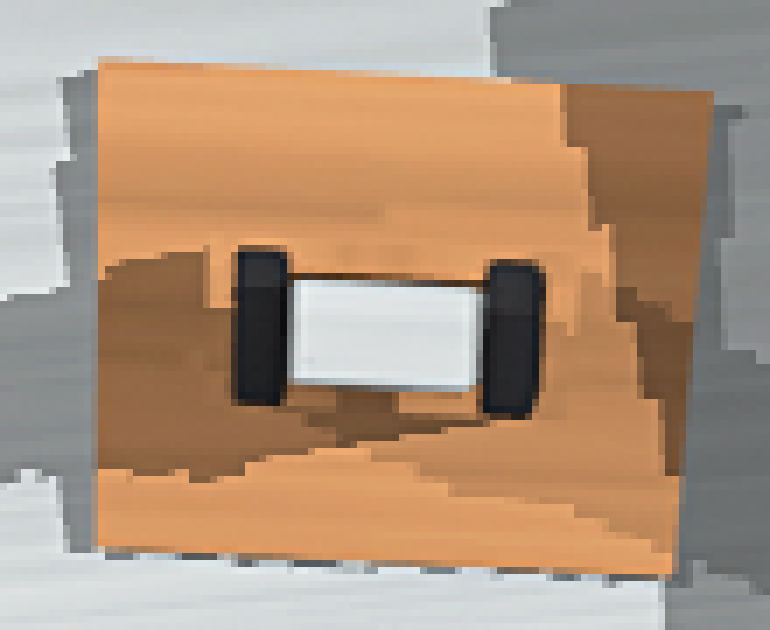

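```bash
python3 - <<'E'
from h import *
c,p,d=load("w2")
z=lambda u,v:(200+u/7-.5,40+v/7-.5)
def f(nm,pts,h):
    q=np.array([ray(c,*z(*t),h)[:2] for t in pts]); print(nm,q.round(4).tolist(),"mean",q.mean(0).round(4))
    print("   dirs",[round(float(np.degrees(np.arctan2(*(q[(i+1)%len(q)]-q[i])[::-1]))),1) for i in range(len(q))],[round(float(np.linalg.norm(q[(i+1)%len(q)]-q[i])),4) for i in range(len(q))])
f("foot",[(98,62),(712,93),(672,578),(98,548)],.006)
f("bridge",[(292,279),(482,288),(479,390),(286,384)],.135)
f("plates",[(233,246),(546,262),(543,418),(231,405)],.112)
P=cloud(c,d);v,u=np.mgrid[:384,:512]
m=(P[...,2]>.129)&(P[...,2]<.14)&(u>225)&(u<290)&(v>60)&(v<110)
print("bridge depth",P[m].mean(0),cv2.minAreaRect(P[m][:,:2].astype(np.float32)))
m=(P[...,2]>.105)&(P[...,2]<.118)&(u>225)&(u<290)&(v>60)&(v<110)
print("plates depth",P[m].mean(0),cv2.minAreaRect(P[m][:,:2].astype(np.float32)))
m=(P[...,2]>.05)&(P[...,2]<.06)&(u>200)&(u<310)&(v>40)&(v<130)
print("rim depth",P[m].mean(0),cv2.minAreaRect(P[m][:,:2].astype(np.float32)))
E
```

```text
foot [[0.4942, -0.311], [0.507, -0.2219], [0.5764, -0.2319], [0.5632, -0.3206]] mean [ 0.5352 -0.2713]
   dirs [81.8, -8.3, -98.4, 172.0] [0.09, 0.0701, 0.0897, 0.0697]
bridge [[0.529, -0.2795], [0.5316, -0.2613], [0.541, -0.2624], [0.5386, -0.2812]] mean [ 0.535  -0.2711]
   dirs [81.9, -6.7, -97.2, 170.1] [0.0184, 0.0095, 0.0189, 0.0098]
plates [[0.5247, -0.2865], [0.5295, -0.2537], [0.5453, -0.2553], [0.5407, -0.2887]] mean [ 0.535  -0.2711]
   dirs [81.7, -5.6, -97.8, 172.3] [0.0331, 0.0159, 0.0337, 0.0162]
bridge depth [ 0.53489115 -0.27083991  0.1352722 ] ((0.5349470376968384, -0.2707734704017639), (0.017964985221624374, 0.00996799673885107), 81.76210021972656)
plates depth [ 0.53477639 -0.27092561  0.11205911] ((0.5347129106521606, -0.2706097662448883), (0.03242474049329758, 0.015781527385115623), 82.93455505371094)
rim depth [ 0.53393504 -0.27031328  0.05597341] ((0.5349085927009583, -0.27082642912864685), (0.047799162566661835, 0.021006181836128235), 81.69507598876953)
```

```bash
python3 -c "
from h import *
plan([.535,-.271,.175],81.8)
c,p,d=load('w2')
print([ray(c,u,v,.09) for u,v in [(178,215),(168,175)]])
"
```

```text
t 2.25 tcp [ 0.6144 -0.2784  0.2336] yang 84.46 tilt [ 0.0026 -0.0052 -1.    ] gap 85.47 F [ 2.17 -2.25  0.55]
shift units [1.998e-01 1.000e-04 1.460e-01] twist 0.093 rows>= 2.4 q6 -2.06
[array([ 0.64010473, -0.35307985,  0.09      ]), array([ 0.601524  , -0.35527991,  0.09      ])]
```

Emit:
{"method": "move_arm", "body": {
  "deltas": [
    [0.05,0,0,0.05,65],
    [0.1,0,0,0.093,65],
    [0.15,0,0,0.093,65],
    [0.2,0,0,0.093,65],
    [0.2,0,0.07,0.093,65],
    [0.2,0,0.146,0.093,65],
    [0.2,0,0.146,0.093,65],
    [0.2,0,0.146,0.093,65]
  ],
  "force": 40
}}

```text
t: 2.92
tcp_pos: [0.533, -0.2618, 0.174]
tool_rot: [0.068, 0.998, 0.001, -0.002]
force: [-0.3, -0.7, -0.2]
finger_gap: 0.654
```

```bash
python3 -c "
from h import *
plan([.535,-.271,.085],81.8)
c,p,d=shot('wrist','w3')
"
```

```text
t 2.92 tcp [ 0.533  -0.2618  0.174 ] yang 82.14 tilt [-0.0038  0.0029 -1.    ] gap 55.55 F [-0.27 -0.74 -0.19]
shift units [-0.0091 -0.0225  0.2224] twist 0.012 rows>= 2.1 q6 -2.08
```

View pics/w3.png

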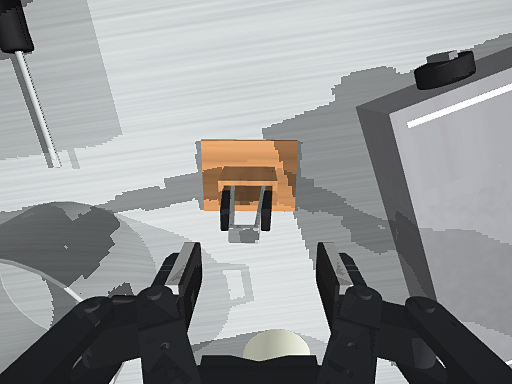

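Emit:
{"method": "move_arm", "body": {
  "deltas": [
    [-0.009,-0.022,0,0.012,65],
    [-0.009,-0.022,0,0.012,65],
    [-0.009,-0.022,0,0.012,65],
    [-0.009,-0.022,0,0.012,65],
    [-0.009,-0.022,0,0.012,65],
    [-0.009,-0.022,0,0.012,65],
    [-0.009,-0.022,0,0.012,65],
    [-0.009,-0.022,0,0.012,65]
  ]
}}

```text
t: 3.63
tcp_pos: [0.5364, -0.2722, 0.1754]
tool_rot: [0.072, 0.997, 0.0, -0.0]
force: [-0.4, 0.6, 0.3]
finger_gap: 0.646
```

```bash
python3 -c "
from h import *
plan([.535,-.271,.085],81.8)
c,p,d=shot('wrist','w4')
plan([.535,-.271,.085],81.8)
P=cloud(c,d);v,u=np.mgrid[:384,:512]
m=(P[...,2]>.13)&(P[...,2]<.14)&(u>200)&(u<300)&(v>200)&(v<280)
print(m.sum(),'bridge depth',P[m].mean(0),cv2.minAreaRect(P[m][:,:2].astype(np.float32)))
m=(P[...,2]>.105)&(P[...,2]<.118)&(u>200)&(u<300)&(v>150)&(v<280)
print('plates depth',P[m].mean(0),cv2.minAreaRect(P[m][:,:2].astype(np.float32)))
m=(P[...,2]>.05)&(P[...,2]<.06)&(u>180)&(u<320)&(v>130)&(v<230)
print('rim depth',P[m].mean(0),cv2.minAreaRect(P[m][:,:2].astype(np.float32)))
"
```

```text
t 3.63 tcp [ 0.5364 -0.2722  0.1754] yang 81.79 tilt [-0.  0. -1.] gap 54.92 F [-0.4   0.57  0.32]
shift units [0.0039 0.0024 0.2261] twist -0.0002 rows>= 2.2 q6 -2.08
t 3.68 tcp [ 0.5364 -0.2721  0.1754] yang 81.8 tilt [-1.e-04  1.e-04 -1.e+00] gap 55.17 F [0.03 0.86 0.05]
shift units [0.0038 0.0023 0.2259] twist -0.0002 rows>= 2.2 q6 -2.08
551 bridge depth [ 0.53374215 -0.27096077  0.13478872] ((0.5344014167785645, -0.27101483941078186), (0.01777980476617813, 0.010084077715873718), 82.10292053222656)
plates depth [ 0.53313608 -0.27091863  0.11152301] ((0.5345604419708252, -0.2710340917110443), (0.03287551924586296, 0.01621261052787304), 81.52286529541016)
rim depth [ 0.53209843 -0.27037206  0.05527539] ((0.5347414612770081, -0.2709874212741852), (0.047948844730854034, 0.021382028236985207), 81.90032958984375)
```

View pics/w4.png

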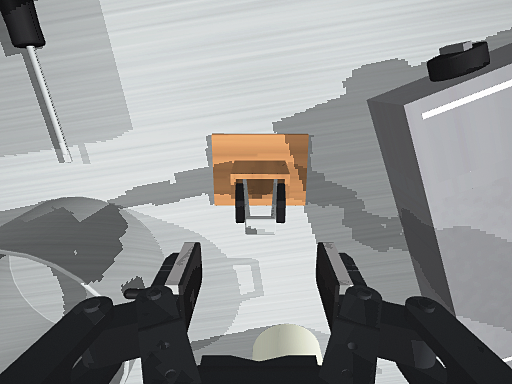

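Emit:
{"method": "move_arm", "body": {
  "deltas": [
    [0.004,0.002,0.05,0,65],
    [0.004,0.002,0.1,0,65],
    [0.004,0.002,0.15,0,65],
    [0.004,0.002,0.19,0,65],
    [0.004,0.002,0.22,0,65],
    [0.004,0.002,0.226,0,65],
    [0.004,0.002,0.226,0,65],
    [0.004,0.002,0.226,0,65]
  ]
}}

```text
t: 4.35
tcp_pos: [0.5354, -0.2716, 0.0855]
tool_rot: [0.072, 0.997, -0.0, 0.0]
force: [0.1, -0.5, 0.3]
finger_gap: 0.65
```

```bash
python3 -c "
from h import *
plan([.535,-.271,.085],81.8)
"
```

```text
t 4.35 tcp [ 0.5354 -0.2716  0.0855] yang 81.79 tilt [ 9.e-04 -7.e-04 -1.e+00] gap 55.24 F [ 0.15 -0.46  0.28]
shift units [0.0013 0.0013 0.0012] twist -0.0004 rows>= 0.0 q6 -2.08
```

Close to 32 mm.

Emit:
{"method": "move_arm", "body": {
  "deltas": [
    [0,0,0,0,50],
    [0,0,0,0,45],
    [0,0,0,0,40],
    [0,0,0,0,37.6],
    [0,0,0,0,37.6],
    [0,0,0,0,37.6],
    [0,0,0,0,37.6],
    [0,0,0,0,37.6]
  ],
  "force": 40
}}

```text
t: 5.02
tcp_pos: [0.5358, -0.2724, 0.0862]
tool_rot: [0.072, 0.997, -0.001, 0.001]
force: [-0.7, -1.8, 6.6]
finger_gap: 0.374
```

```bash
python3 -c "
from h import *
plan([.535,-.271,.18],81.8)
c,p,d=shot('wrist','w5')
"
```

```text
t 5.02 tcp [ 0.5358 -0.2724  0.0862] yang 81.8 tilt [ 0.0023 -0.0024 -1.    ] gap 31.81 F [-0.66 -1.8   6.61]
shift units [ 0.0019  0.0026 -0.2345] twist -0.0001 rows>= 2.2 q6 -2.08
```

View pics/w5.png

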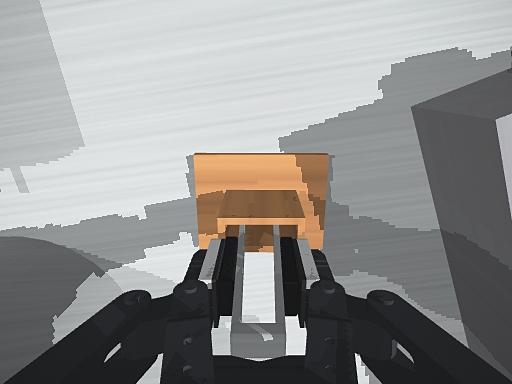

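Emit:
{"method": "move_arm", "body": {
  "deltas": [
    [0,0,-0.02,0,37.6],
    [0,0,-0.05,0,37.6],
    [0,0,-0.1,0,37.6],
    [0,0,-0.16,0,37.6],
    [0,0,-0.22,0,37.6],
    [0,0,-0.26,0,37.6],
    [0,0,-0.28,0,37.6],
    [0,0,-0.28,0,37.6]
  ]
}}

```text
t: 5.73
tcp_pos: [0.5359, -0.2716, 0.1995]
tool_rot: [0.072, 0.997, -0.001, 0.002]
force: [0.6, 0.9, -0.4]
finger_gap: 0.375
```

```bash
python3 -c "
from h import *
plan([.535,-.271,.18],81.8)
c,p,d=shot('wrist','w6')
shot('side','s6')
print(c['pose'])
"
```

```text
t 5.73 tcp [ 0.5359 -0.2716  0.1995] yang 81.79 tilt [ 0.0036 -0.0024 -1.    ] gap 31.84 F [ 0.6   0.85 -0.38]
shift units [0.0025 0.0014 0.0488] twist -0.0002 rows>= 0.5 q6 -2.08
[[ 0.1432633   0.93927685  0.31182467  0.45571849]
 [ 0.989684   -0.1356171  -0.0461907  -0.25995241]
 [-0.0010971   0.31522532 -0.94901623  0.33186261]
 [ 0.          0.          0.          1.        ]]
```

View pics/w6.png

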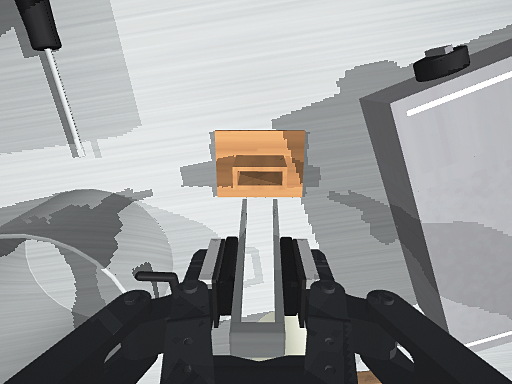

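View pics/s6.png

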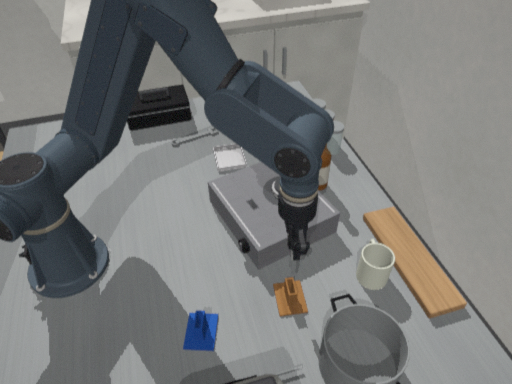

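```bash
cat > tt.py <<'E'
from h import *
import sys
c,p,d=load(sys.argv[1])
tcp=np.array([float(x) for x in sys.argv[2].split(",")]);ya=np.radians(float(sys.argv[3]))
v0,v1=int(sys.argv[4]),int(sys.argv[5])
Y=np.array([np.cos(ya),np.sin(ya),0]);Z=np.array([0,0,-1.]);X=np.cross(Y,Z)
P=(cloud(c,d)-tcp)@np.stack([X,Y,Z],1)
for v in range(v0,v1,6):
    r=P[v]; m=(abs(r[:,1])<.03)&(abs(r[:,0])<.02)&(r[:,2]<.09)
    us=np.nonzero(m)[0]
    if len(us): print(v,us.min(),us.max(),"x",np.round(np.median(r[us,0])*1e3,1),"z",np.round(np.median(r[us,2])*1e3,1),"y",np.round(r[us,1].min()*1e3,1),np.round(r[us,1].max()*1e3,1))
E
python3 tt.py w6 .5359,-.2716,.1995 81.79 190 345
python3 - <<'E'
from h import *
c,p,d=load("w6")
cv2.imwrite("pics/w6z.png",cv2.resize(p[180:370,180:340,::-1],None,fx=3,fy=3,interpolation=cv2.INTER_NEAREST))
E
```

```text
202 242 277 x 4.8 z 72.4 y -11.3 12.3
208 242 277 x 5.1 z 60.8 y -10.7 11.6
214 241 277 x 5.0 z 50.9 y -10.8 11.1
220 240 278 x 5.2 z 41.5 y -11.0 11.2
226 240 278 x 5.0 z 33.5 y -10.5 10.8
232 239 278 x 5.0 z 25.8 y -10.6 10.3
238 226 291 x 8.4 z 12.0 y -16.0 16.0
244 209 308 x 9.0 z 4.5 y -22.6 22.5
250 198 319 x 8.7 z -0.7 y -28.1 28.1
256 193 324 x 8.7 z -6.0 y -29.5 29.4
262 190 327 x 8.6 z -10.9 y -29.7 29.7
268 188 329 x 8.5 z -15.4 y -29.5 29.6
274 186 331 x 8.5 z -19.9 y -29.3 29.2
280 183 334 x 9.3 z -25.2 y -29.6 29.6
286 175 342 x 9.0 z -28.7 y -29.8 29.6
292 173 344 x 8.1 z -31.1 y -29.5 29.5
298 172 345 x 11.9 z -39.6 y -29.0 29.1
304 172 345 x 12.0 z -43.0 y -28.3 28.2
310 171 346 x 12.0 z -45.9 y -27.8 27.6
316 168 348 x 12.5 z -49.3 y -30.0 29.8
322 167 350 x 17.1 z -57.3 y -25.6 25.5
328 166 351 x 17.2 z -59.9 y -25.2 25.0
334 165 352 x 17.4 z -62.3 y -24.8 24.9
340 165 352 x 17.2 z -64.2 y -24.3 24.2
```

View pics/w6z.png

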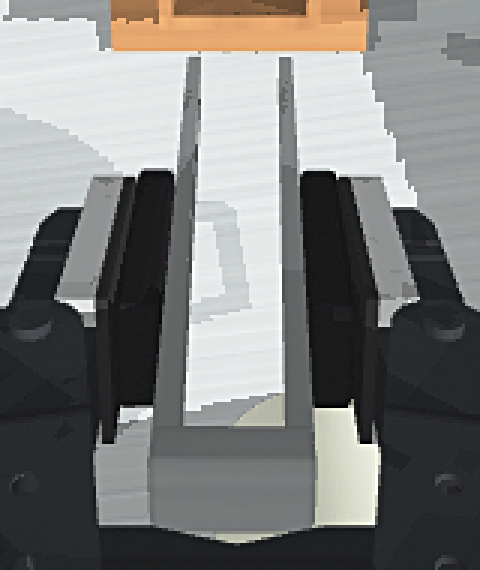

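```bash
python3 -c "
from h import *
plan([.5182,-.0042,.195],103.4)
"
```

```text
t 5.83 tcp [ 0.5345 -0.2707  0.1967] yang 81.79 tilt [-8.e-04  8.e-04 -1.e+00] gap 32.07 F [ 0.3   0.66 -0.4 ]
shift units [0.1354 0.6537 0.0047] twist -0.7542 rows>= 6.4 q6 -2.08
```

Emit:
{"method": "move_arm", "body": {
  "deltas": [
    [0.01,0.05,0,-0.06,37.6],
    [0.03,0.15,0,-0.18,37.6],
    [0.05,0.25,0,-0.3,37.6],
    [0.07,0.35,0,-0.42,37.6],
    [0.09,0.44,0,-0.54,37.6],
    [0.11,0.53,0,-0.66,37.6],
    [0.125,0.61,0,-0.75,37.6],
    [0.135,0.65,0.004,-0.754,37.6]
  ]
}}

```text
t: 6.5
tcp_pos: [0.5165, -0.0023, 0.1939]
tool_rot: [-0.119, 0.993, 0.001, -0.002]
force: [0.8, -0.1, -0.7]
finger_gap: 0.381
```

```bash
python3 -c "
from h import *
plan([.5182,-.0042,.195],103.4)
"
```

```text
t 6.5 tcp [ 0.5165 -0.0023  0.1939] yang 103.62 tilt [-0.0045  0.0022 -1.    ] gap 32.42 F [ 0.84 -0.11 -0.68]
shift units [-0.0031 -0.0056 -0.0028] twist 0.0077 rows>= 0.1 q6 -2.03
```

Emit:
{"method": "move_arm", "body": {
  "deltas": [
    [0,0,0.02,0,37.6],
    [0,0,0.04,0,37.6],
    [0,0,0.05,0,37.6],
    [0,0,0.05,0,37.6],
    [0,0,0.05,0,37.6],
    [0,0,0.05,0,37.6],
    [0,0,0.05,0,37.6],
    [0,0,0.05,0,37.6]
  ]
}}

```text
t: 7.17
tcp_pos: [0.5189, -0.0068, 0.1756]
tool_rot: [-0.116, 0.993, -0.0, 0.0]
force: [-0.0, 0.4, -0.7]
finger_gap: 0.381
```

```bash
python3 -c "
from h import *
plan([.5182,-.0042,.195],103.4)
c,p,d=shot('wrist','w7')
shot('top','t7')
cv2.imwrite('pics/w7z.png',cv2.resize(p[130:250,190:330,::-1],None,fx=5,fy=5,interpolation=cv2.INTER_NEAREST))
plan([.5182,-.0042,.195],103.4)
"
```

```text
t 7.17 tcp [ 0.5189 -0.0068  0.1756] yang 103.33 tilt [ 7.e-04 -2.e-04 -1.e+00] gap 32.36 F [-0.04  0.36 -0.71]
shift units [ 0.0002  0.0068 -0.0485] twist -0.0023 rows>= 0.5 q6 -2.03
t 7.27 tcp [ 0.5188 -0.0065  0.1756] yang 103.36 tilt [ 7.e-04 -1.e-04 -1.e+00] gap 32.0 F [-0.13  0.35 -0.11]
shift units [ 0.0002  0.006  -0.0484] twist -0.0014 rows>= 0.5 q6 -2.03
```

View pics/w7z.png

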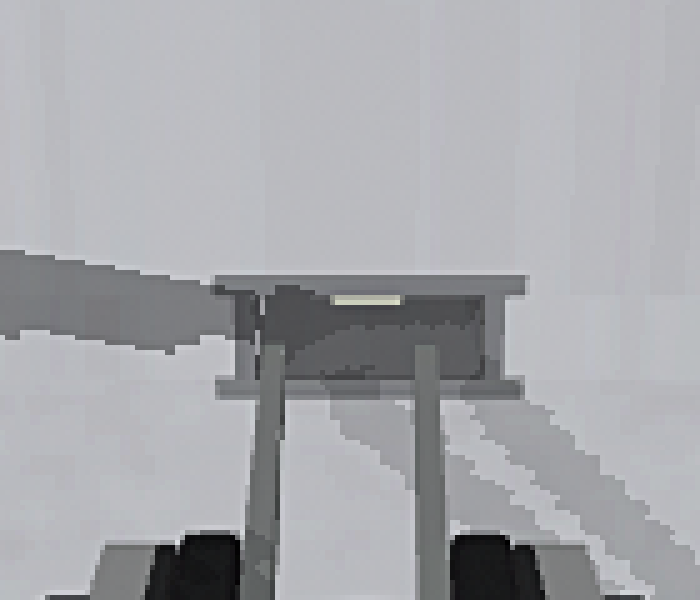

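View pics/w7.png

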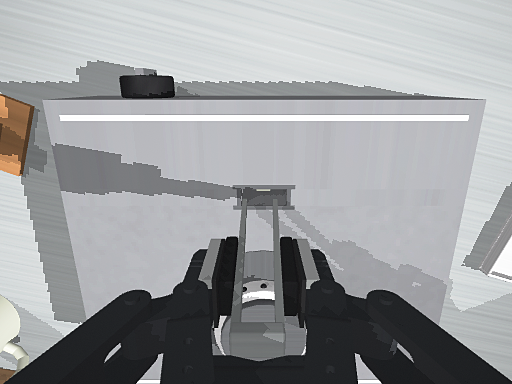

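```bash
python3 - <<'E'
from h import *
c,p,d=load("w7")
tcp=np.array([.5189,-.0067,.1756]);ya=np.radians(103.34)
Y=np.array([np.cos(ya),np.sin(ya),0]);Z=np.array([0,0,-1.]);X=np.cross(Y,Z)
M=np.stack([X,Y,Z],1)
z=lambda u,v:(190+u/5-.5,130+v/5-.5)
def f(nm,u,v,h):
    q=ray(c,*z(u,v),h); t=(q-tcp)@M*1e3; print(nm,"tool",t.round(1)); return q
# stripe yaw
g=cv2.cvtColor(p,cv2.COLOR_RGB2GRAY); m=(g[108:128]>245); pts=[]
for u in range(70,460,10):
    vs=np.nonzero(m[:,u])[0]
    if len(vs): pts.append(ray(c,u,108+vs.mean(),.08)[:2])
pts=np.array(pts); dd=np.linalg.svd(pts-pts.mean(0))[2][0]; print("stripe",len(pts),np.degrees(np.arctan2(dd[1],dd[0]))%180,"tool x of stripe",((np.append(pts.mean(0),.08)-tcp)@M*1e3).round(1))
f("outTL",215,275,.08);f("outTR",528,275,.08);f("outBL",215,398,.08);f("outBR",523,398,.08)
f("inTL",256,295,.08);f("inTR",485,295,.08);f("inB",350,380,.08)
f("outer",235,330,.08);f("outer",507,330,.08)
h=.1756-.080
f("tipL",262,345,h);f("tipL",285,345,h);f("tipR",415,345,h);f("tipR",438,345,h)
f("plug topedge y",331,298,.048);f("plug",401,298,.048)
E
python3 tt.py w7 .5189,-.0067,.1756 103.34 196 245
```

```text
stripe 39 103.29730345550712 tool x of stripe [58.5  1.1 95.6]
outTL tool [ 10.2 -19.2  95.6]
outTR tool [10.1 27.  95.6]
outBL tool [ -9.3 -19.7  95.6]
outBR tool [-9.3 26.9 95.6]
inTL tool [  7.1 -13.2  95.6]
inTR tool [ 7.  20.7 95.6]
inB tool [-6.4  0.7 95.6]
outer tool [  1.6 -16.4  95.6]
outer tool [ 1.6 24.1 95.6]
tipL tool [  4.8 -11.6  80. ]
tipL tool [ 4.8 -8.4 80. ]
tipR tool [ 4.8  9.7 80. ]
tipR tool [ 4.8 12.9 80. ]
plug topedge y tool [ -3.8  -2.4 127.6]
plug tool [ -3.8   9.4 127.6]
202 242 277 x 5.1 z 72.2 y -11.2 12.4
208 242 277 x 5.1 z 60.8 y -10.6 11.8
214 241 277 x 5.1 z 51.0 y -10.8 11.2
220 240 278 x 5.1 z 41.8 y -10.8 11.3
226 240 278 x 5.1 z 33.3 y -10.4 10.8
232 239 278 x 5.2 z 25.4 y -10.5 10.4
238 226 291 x 8.3 z 12.1 y -16.0 16.0
244 209 308 x 9.0 z 4.4 y -22.6 22.4
```

Emit:
{"method": "move_arm", "body": {
  "deltas": [
    [0,0.004,0,0,37.6],
    [0,0.0075,0,0,37.6],
    [0,0.0075,0,0,37.6],
    [0,0.0075,0.01,0,37.6],
    [0,0.0075,0.025,0,37.6],
    [0,0.0075,0.025,0,37.6],
    [0,0.0075,0.025,0,37.6],
    [0,0.0075,0.025,0,37.6]
  ]
}}

```text
t: 7.93
tcp_pos: [0.5178, -0.0033, 0.1651]
tool_rot: [-0.117, 0.993, 0.0, -0.0]
force: [-0.5, -0.5, -0.9]
finger_gap: 0.376
```

```bash
python3 -c "
from h import *
plan([.5182,-.0038,.15],103.3)
c,p,d=shot('wrist','w8')
cv2.imwrite('pics/w8z.png',cv2.resize(p[150:250,190:330,::-1],None,fx=5,fy=5,interpolation=cv2.INTER_NEAREST))
"
```

```text
t 7.93 tcp [ 0.5178 -0.0033  0.1651] yang 103.39 tilt [-5.e-04  1.e-04 -1.e+00] gap 31.93 F [-0.52 -0.48 -0.87]
shift units [-0.0006 -0.0015  0.0377] twist 0.0032 rows>= 0.4 q6 -2.03
```

View pics/w8z.png

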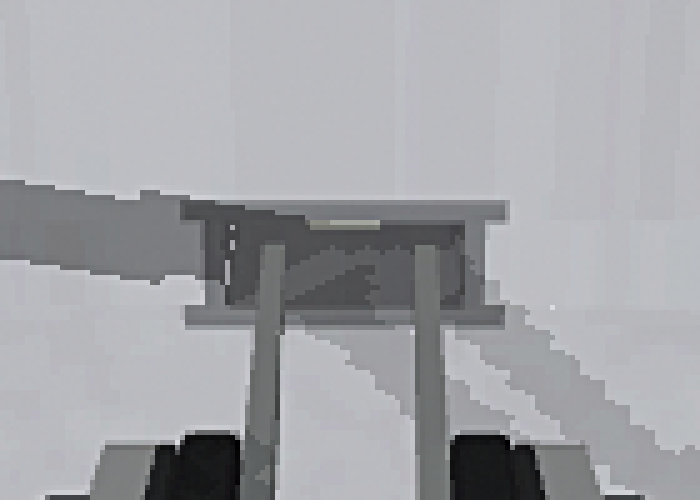

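Emit:
{"method": "move_arm", "body": {
  "deltas": [
    [0,-0.001,0.01,0,37.6],
    [0,-0.001,0.02,0,37.6],
    [0,-0.001,0.03,0,37.6],
    [0,-0.001,0.04,0,37.6],
    [0,-0.001,0.05,0,37.6],
    [0,-0.001,0.06,0,37.6],
    [0,-0.001,0.07,0,37.6],
    [0,-0.001,0.07,0,37.6]
  ]
}}

```text
t: 8.65
tcp_pos: [0.5175, -0.0036, 0.1364]
tool_rot: [-0.117, 0.993, 0.0, -0.001]
force: [-0.7, -0.3, -0.2]
finger_gap: 0.376
```

```bash
python3 -c "
from h import *
plan([.5182,-.0038,.113],103.3)
c,p,d=shot('wrist','w9')
cv2.imwrite('pics/w9z.png',cv2.resize(p[180:280,190:330,::-1],None,fx=5,fy=5,interpolation=cv2.INTER_NEAREST))
"
```

```text
t 8.65 tcp [ 0.5175 -0.0036  0.1364] yang 103.39 tilt [-1.8e-03  4.0e-04 -1.0e+00] gap 32.0 F [-0.69 -0.32 -0.15]
shift units [-0.0018 -0.001   0.0586] twist 0.003 rows>= 0.6 q6 -2.03
```

View pics/w9z.png

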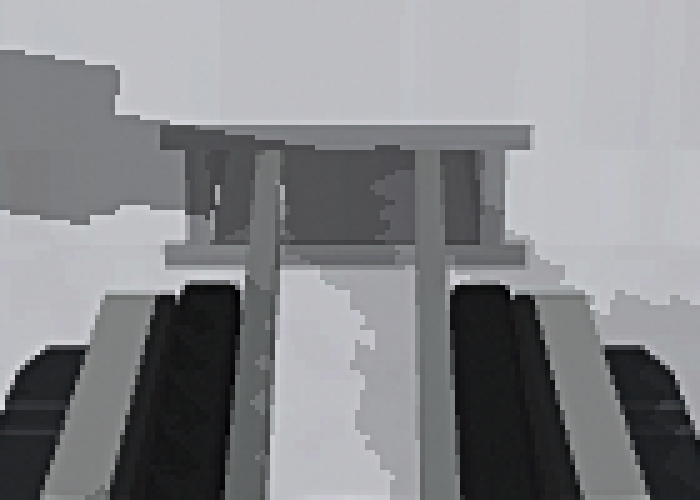

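Emit:
{"method": "move_arm", "body": {
  "deltas": [
    [-0.001,0,0.008,0,37.6],
    [-0.001,0,0.016,0,37.6],
    [-0.001,0,0.024,0,37.6],
    [-0.001,0,0.032,0,37.6],
    [-0.001,0,0.04,0,37.6],
    [-0.001,0,0.047,0,37.6],
    [-0.001,0,0.052,0,37.6],
    [-0.001,0,0.053,0,37.6]
  ]
}}

```text
t: 9.37
tcp_pos: [0.5182, -0.0035, 0.1157]
tool_rot: [-0.117, 0.993, 0.0, -0.0]
force: [-0.5, 0.1, -0.8]
finger_gap: 0.38
```

```bash
python3 -c "
from h import *
plan([.5182,-.0038,.112],103.3)
"
```

```text
t 9.37 tcp [ 0.5182 -0.0035  0.1157] yang 103.39 tilt [-8.e-04  2.e-04 -1.e+00] gap 32.33 F [-0.49  0.15 -0.79]
shift units [ 0.0001 -0.0006  0.0093] twist 0.0031 rows>= 0.1 q6 -2.03
```

Emit:
{"method": "move_arm", "body": {
  "deltas": [
    [0,-0.0005,0.003,0,37.6],
    [0,-0.0005,0.006,0,37.6],
    [0,-0.0005,0.006,0,37.6],
    [0,-0.0005,0.006,0,37],
    [0,-0.0005,0.006,0,36.5],
    [0,-0.0005,0.006,0,36],
    [0,-0.0005,0.006,0,35.5],
    [0,-0.0005,0.006,0,35.5]
  ],
  "force": 40
}}

```text
t: 10.03
tcp_pos: [0.5185, -0.0038, 0.1138]
tool_rot: [-0.117, 0.993, -0.0, 0.0]
force: [-0.7, -0.4, -0.2]
finger_gap: 0.357
```

```bash
python3 -c "
from h import *
plan([.5182,-.0038,.112],103.3)
"
```

```text
t 10.03 tcp [ 0.5185 -0.0038  0.1138] yang 103.39 tilt [ 1.e-04 -0.e+00 -1.e+00] gap 30.34 F [-0.67 -0.38 -0.2 ]
shift units [0.0007 0.0001 0.0046] twist 0.0031 rows>= 0.0 q6 -2.03
```

Emit:
{"method": "move_arm", "body": {
  "deltas": [
    [0,0,0,0,35],
    [0,0,0,0,34.5],
    [0,0,0,0,34],
    [0,0,0,0,33],
    [0,0,0,0,32],
    [0,0,0,0,31],
    [0,0,0,0,30],
    [0,0,0,0,30]
  ],
  "force": 42
}}

```text
t: 10.7
tcp_pos: [0.5185, -0.0037, 0.1139]
tool_rot: [-0.117, 0.993, 0.0, 0.0]
force: [-0.2, 0.8, 1.5]
finger_gap: 0.337
```

```bash
python3 -c "
from h import *
plan([.5182,-.0038,.112],103.3)
"
```

```text
t 10.7 tcp [ 0.5185 -0.0037  0.1139] yang 103.38 tilt [ 2.e-04  2.e-04 -1.e+00] gap 28.65 F [-0.17  0.75  1.47]
shift units [ 0.0009 -0.0001  0.0047] twist 0.0028 rows>= 0.0 q6 -2.03
```

Emit:
{"method": "move_arm", "body": {
  "deltas": [
    [0,0,0,0,30],
    [0,0,-0.004,0,30],
    [0,0,-0.008,0,30],
    [0,0,-0.014,0,30],
    [0,0,-0.02,0,30],
    [0,0,-0.027,0,30],
    [0,0,-0.034,0,30],
    [0,0,-0.04,0,30]
  ]
}}

```text
t: 11.37
tcp_pos: [0.5186, -0.0039, 0.1304]
tool_rot: [-0.117, 0.993, -0.0, 0.0]
force: [0.9, -0.1, -2.3]
finger_gap: 0.342
```

```bash
python3 -c "
from h import *
plan([.5182,-.0038,.112],103.3)
"
```

```text
t 11.37 tcp [ 0.5186 -0.0039  0.1304] yang 103.4 tilt [ 2.e-04 -4.e-04 -1.e+00] gap 29.08 F [ 0.93 -0.05 -2.3 ]
shift units [0.0008 0.0006 0.0461] twist 0.0035 rows>= 0.4 q6 -2.03
```

Emit:
{"method": "move_arm", "body": {
  "deltas": [
    [0,0,-0.01,0,30],
    [0,0,-0.025,0,30],
    [0,0,-0.045,0,30],
    [0,0,-0.07,0,30],
    [0,0,-0.1,0,30],
    [0,0,-0.13,0,30],
    [0,0,-0.15,0,30],
    [0,0,-0.16,0,30]
  ]
}}

```text
t: 12.03
tcp_pos: [0.5189, -0.0039, 0.1956]
tool_rot: [-0.117, 0.993, -0.0, 0.001]
force: [-0.7, -0.0, -0.2]
finger_gap: 0.342
```

```bash
python3 -c "
from h import *
plan([.5182,-.0038,.112],103.3)
c,p,d=shot('wrist','w10')
cv2.imwrite('pics/w10z.png',cv2.resize(p[160:280,190:330,::-1],None,fx=5,fy=5,interpolation=cv2.INTER_NEAREST))
"
```

```text
t 12.03 tcp [ 0.5189 -0.0039  0.1956] yang 103.4 tilt [ 2.1e-03 -7.0e-04 -1.0e+00] gap 29.11 F [-0.67 -0.02 -0.22]
shift units [0.002  0.0009 0.209 ] twist 0.0034 rows>= 2.0 q6 -2.03
```

View pics/w10z.png

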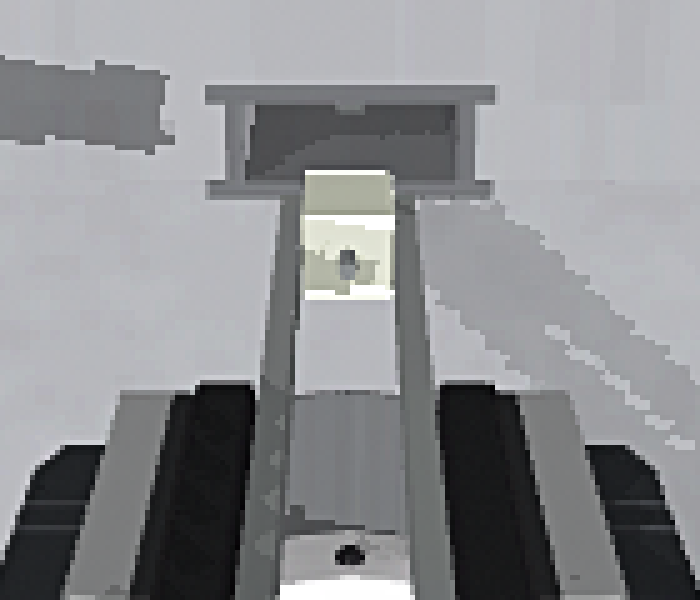

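```bash
python3 - <<'E'
from h import *
c,p,d=load("w10")
tcp=np.array([.5189,-.0039,.1956]);ya=np.radians(103.4)
Y=np.array([np.cos(ya),np.sin(ya),0]);Z=np.array([0,0,-1.]);X=np.cross(Y,Z);M=np.stack([X,Y,Z],1)
for h in (78,80,82,84,86,88):
    print(h,[((ray(c,190+350/5-.5,160+v/5-.5,.1956-h/1e3)-tcp)@M*1e3).round(1)[0] for v in (170,172)])
for h in (62,64,66,68,70):print("top",h,[((ray(c,190+350/5-.5,160+v/5-.5,.1956-h/1e3)-tcp)@M*1e3).round(1)[0] for v in (215,299)])
P=(cloud(c,d)-tcp)@M*1e3
for v in range(192,222,2): print(v,P[v,259].round(1))
ct=manip.get_calibration("top"); print("jar",ray(ct,175,124,.1))
plan([.5244,.311,.195],87)
E
```

```text
78 [np.float64(9.1), np.float64(8.8)]
80 [np.float64(8.4), np.float64(8.1)]
82 [np.float64(7.7), np.float64(7.4)]
84 [np.float64(7.0), np.float64(6.7)]
86 [np.float64(6.4), np.float64(6.1)]
88 [np.float64(5.7), np.float64(5.4)]
top 62 [np.float64(8.4), np.float64(-3.2)]
top 64 [np.float64(7.7), np.float64(-4.1)]
top 66 [np.float64(7.0), np.float64(-4.9)]
top 68 [np.float64(6.2), np.float64(-5.8)]
top 70 [np.float64(5.5), np.float64(-6.7)]
192 [ -5.2   0.4 123.8]
194 [ 7.1  0.4 82.8]
196 [ 7.2  0.4 78.1]
198 [ 7.3  0.4 73.7]
200 [ 7.3  0.4 69.9]
202 [ 7.7  0.4 65. ]
204 [ 6.3  0.4 65. ]
206 [ 4.9  0.4 64.9]
208 [ 3.7  0.4 64.6]
210 [ 3.1  0.4 62.4]
212 [ 3.   0.4 59.4]
214 [ 1.4  0.4 59.9]
216 [-2.1  0.4 65. ]
218 [-3.4  0.4 64.5]
220 [-26.5   0.4 114.5]
jar [0.72758033 0.24556959 0.1       ]
t 12.08 tcp [ 0.519  -0.0039  0.1957] yang 103.4 tilt [ 2.6e-03 -7.0e-04 -1.0e+00] gap 29.21 F [ 0.01  0.61 -0.06]
shift units [-0.1955  0.7628  0.0011] twist 0.5724 rows>= 7.6 q6 -2.03
```

Emit:
{"method": "move_arm", "body": {
  "deltas": [
    [-0.01,0.04,0,0.05,30],
    [-0.03,0.11,0,0.12,30],
    [-0.05,0.19,0,0.2,30],
    [-0.07,0.28,0,0.28,30],
    [-0.09,0.37,0,0.36,30],
    [-0.12,0.46,0,0.44,30],
    [-0.14,0.55,0,0.52,30],
    [-0.16,0.63,0,0.57,30]
  ]
}}

```text
t: 12.75
tcp_pos: [0.5215, 0.2583, 0.1933]
tool_rot: [0.026, 1.0, -0.0, -0.001]
force: [1.2, -0.0, -0.1]
finger_gap: 0.334
```

```bash
python3 -c "
from h import *
plan([.5244,.311,.195],87)
"
```

```text
t 12.75 tcp [0.5215 0.2583 0.1933] yang 87.0 tilt [-1.5e-03 -2.0e-04 -1.0e+00] gap 28.43 F [ 1.21 -0.   -0.1 ]
shift units [-0.0004  0.132  -0.0043] twist -0.0001 rows>= 1.3 q6 -1.25
```

Emit:
{"method": "move_arm", "body": {
  "deltas": [
    [0,0.04,0,0,30],
    [0,0.09,0,0,30],
    [0,0.12,0.01,0,30],
    [0,0.13,0.05,0,30],
    [0,0.13,0.1,0,30],
    [0,0.13,0.15,0,30],
    [0,0.13,0.18,0,30],
    [0,0.13,0.18,0,30]
  ]
}}

```text
t: 13.42
tcp_pos: [0.5228, 0.3068, 0.1184]
tool_rot: [0.026, 1.0, -0.001, -0.003]
force: [-0.7, -0.8, -0.7]
finger_gap: 0.343
```

```bash
python3 -c "
from h import *
plan([.5244,.311,.088],87)
c,p,d=shot('wrist','w11')
"
```

```text
t 13.42 tcp [0.5228 0.3068 0.1184] yang 87.04 tilt [-0.007  -0.0027 -1.    ] gap 29.15 F [-0.69 -0.79 -0.67]
shift units [-0.0041  0.0109  0.0759] twist 0.0013 rows>= 0.7 q6 -1.17
```

View pics/w11.png

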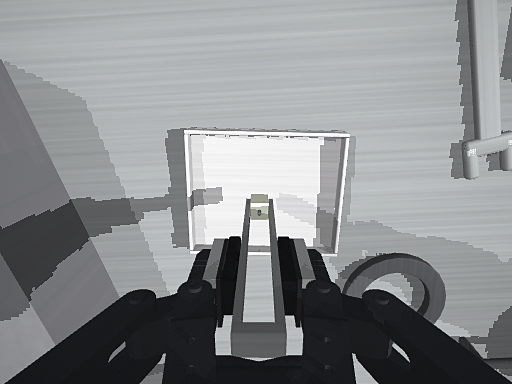

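Emit:
{"method": "move_arm", "body": {
  "deltas": [
    [0,0,0.01,0,30],
    [0,0,0.025,0,30],
    [0,0,0.04,0,30],
    [0,0,0.052,0,30],
    [0,0,0.06,0,30],
    [0,0,0.065,0,30],
    [0,0,0.066,0,30],
    [0,0,0.066,0,30]
  ]
}}

```text
t: 14.13
tcp_pos: [0.525, 0.3081, 0.0953]
tool_rot: [0.026, 1.0, -0.0, -0.0]
force: [0.7, -0.5, -0.8]
finger_gap: 0.341
```

```bash
python3 -c "
from h import *
plan([.5244,.311,.087],87)
"
```

```text
t 14.13 tcp [0.525  0.3081 0.0953] yang 87.06 tilt [-1.e-04 -0.e+00 -1.e+00] gap 29.0 F [ 0.66 -0.51 -0.78]
shift units [0.002  0.0071 0.0207] twist 0.0022 rows>= 0.2 q6 -1.17
```

Emit:
{"method": "move_arm", "body": {
  "deltas": [
    [0,0,0.005,0,30],
    [0,0,0.01,0,30],
    [0,0,0.014,0,30],
    [0,0,0.017,0,30],
    [0,0,0.019,0,30],
    [0,0,0.019,0,30],
    [0,0,0.019,0,30],
    [0,0,0.019,0,30]
  ]
}}

```text
t: 14.8
tcp_pos: [0.5251, 0.3081, 0.0878]
tool_rot: [0.026, 1.0, 0.0, 0.0]
force: [0.1, -0.0, -0.4]
finger_gap: 0.345
```

```bash
python3 -c "
from h import *
plan([.5244,.311,.087],87)
c,p,d=shot('wrist','w12')
cv2.imwrite('pics/w12z.png',cv2.resize(p[120:280,160:360,::-1],None,fx=4,fy=3.75,interpolation=cv2.INTER_NEAREST))
s=manip.sense();tcp=s['tcp_pos'];R=Ro.from_quat(s['tool_rot']).as_matrix()
P=(cloud(c,d)-tcp)@R*1e3
W=cloud(c,d)
for v in range(186,216,2): print(v,P[v,259].round(1),W[v,259].round(4))
"
```

```text
t 14.8 tcp [0.5251 0.3081 0.0878] yang 87.06 tilt [ 1.e-04  0.e+00 -1.e+00] gap 29.29 F [ 0.11 -0.05 -0.44]
shift units [0.0021 0.0071 0.0021] twist 0.0021 rows>= 0.1 q6 -1.17
186 [12.8  0.4 84. ] [0.5124 0.3091 0.0038]
188 [11.5  0.4 83.3] [0.5136 0.3091 0.0045]
190 [10.   0.4 83.4] [0.5151 0.309  0.0044]
192 [ 8.7  0.4 82.8] [0.5164 0.3089 0.005 ]
194 [ 7.8  0.3 81.2] [0.5174 0.3089 0.0066]
196 [ 7.8  0.3 77. ] [0.5174 0.3089 0.0108]
198 [ 7.3  0.3 74.1] [0.5178 0.3088 0.0137]
200 [ 7.9  0.3 68.5] [0.5172 0.3089 0.0193]
202 [ 7.6  0.3 65.5] [0.5175 0.3088 0.0223]
204 [ 6.4  0.3 65.1] [0.5188 0.3088 0.0227]
206 [ 4.8  0.3 65.5] [0.5203 0.3087 0.0223]
208 [ 3.7  0.3 64.8] [0.5214 0.3086 0.023 ]
210 [ 2.6  0.3 64.1] [0.5225 0.3086 0.0238]
212 [ 2.9  0.3 59.8] [0.5222 0.3086 0.028 ]
214 [ 1.2  0.3 60.7] [0.524  0.3085 0.0271]
```

View pics/w12z.png

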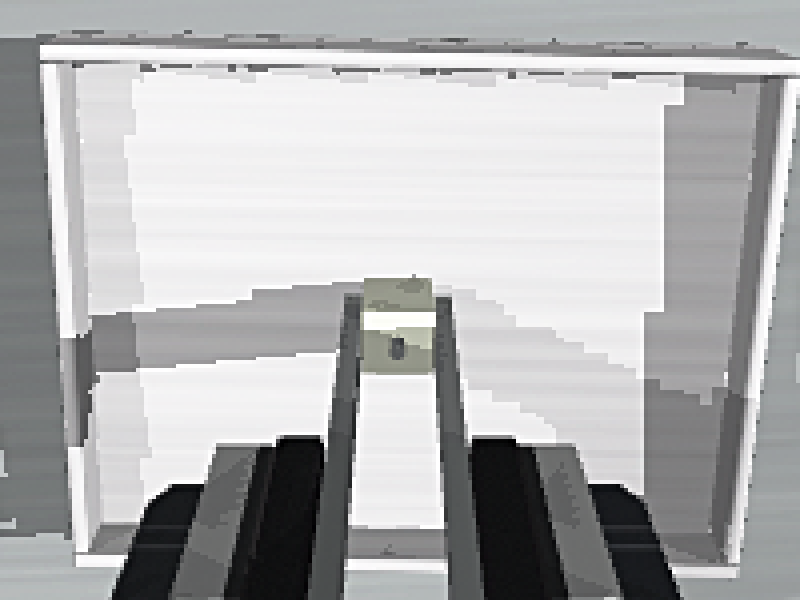

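Emit:
{"method": "move_arm", "body": {
  "deltas": [
    [0,0,0,0,33],
    [0,0,0,0,34],
    [0,0,0,0,35],
    [0,0,0,0,36],
    [0,0,0,0,37],
    [0,0,0,0,37.6],
    [0,0,0,0,37.6],
    [0,0,0,0,37.6]
  ]
}}

```text
t: 15.52
tcp_pos: [0.5251, 0.3081, 0.0878]
tool_rot: [0.026, 1.0, 0.0, 0.0]
force: [0.5, 0.8, -0.4]
finger_gap: 0.373
```

```bash
python3 -c "
from h import *
plan([.5244,.311,.087],87)
c,p,d=shot('wrist','w13')
cv2.imwrite('pics/w13z.png',cv2.resize(p[120:280,160:360,::-1],None,fx=4,fy=3.75,interpolation=cv2.INTER_NEAREST))
"
```

```text
t 15.52 tcp [0.5251 0.3081 0.0878] yang 87.06 tilt [ 0.  0. -1.] gap 31.74 F [ 0.48  0.79 -0.44]
shift units [0.002  0.0071 0.0019] twist 0.0022 rows>= 0.1 q6 -1.17
```

View pics/w13z.png

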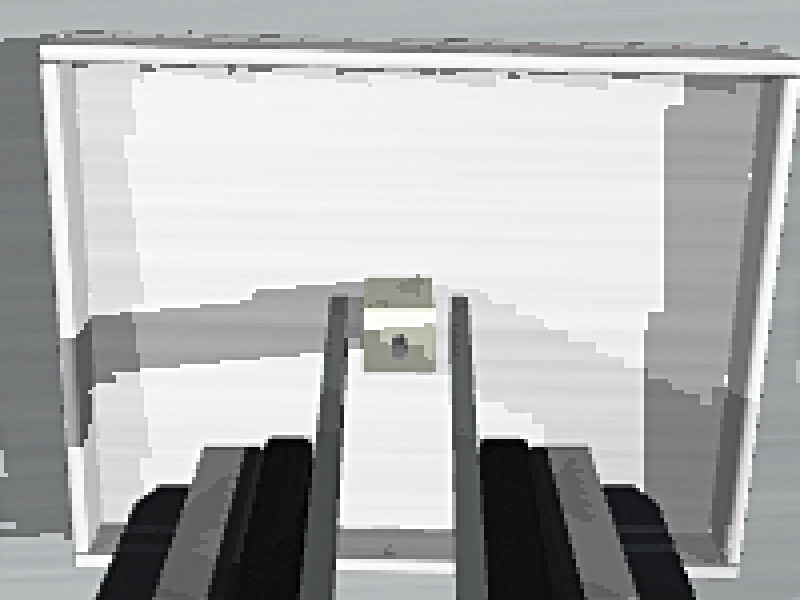

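The plug stands free on the tray floor, with both legs clear of it. Next I lift straight up.

Emit:
{"method": "move_arm", "body": {
  "deltas": [
    [0,0,-0.015,0,37.6],
    [0,0,-0.04,0,37.6],
    [0,0,-0.08,0,37.6],
    [0,0,-0.13,0,37.6],
    [0,0,-0.19,0,37.6],
    [0,0,-0.25,0,37.6],
    [0,0,-0.29,0,37.6],
    [0,0,-0.29,0,37.6]
  ]
}}

```text
t: 16.23
tcp_pos: [0.5276, 0.3092, 0.2089]
tool_rot: [0.026, 1.0, 0.002, 0.005]
force: [0.7, 1.2, -1.3]
finger_gap: 0.377
```

```bash
python3 -c "
from h import *
plan([.5350,-.271,.203],81.8)
c,p,d=shot('wrist','w14')
"
```

```text
t 16.23 tcp [0.5276 0.3092 0.2089] yang 87.07 tilt [ 0.0092  0.0034 -1.    ] gap 32.03 F [ 0.73  1.15 -1.33]
shift units [-0.0925 -1.4477  0.0101] twist 0.184 rows>= 13.9 q6 -1.17
```

View pics/w14.png

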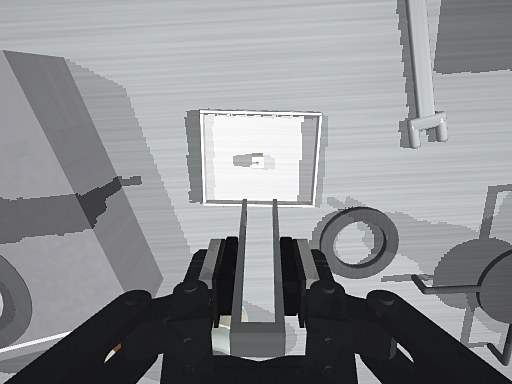

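Emit:
{"method": "move_arm", "body": {
  "deltas": [
    [0,-0.04,0,0.02,37.6],
    [-0.01,-0.12,0,0.05,37.6],
    [-0.02,-0.21,0,0.08,37.6],
    [-0.02,-0.3,0,0.1,37.6],
    [-0.03,-0.4,0,0.12,37.6],
    [-0.03,-0.5,0,0.14,37.6],
    [-0.04,-0.6,0,0.16,37.6],
    [-0.05,-0.7,0,0.18,37.6]
  ]
}}

```text
t: 16.95
tcp_pos: [0.5285, 0.0252, 0.2022]
tool_rot: [0.071, 0.997, 0.0, -0.002]
force: [0.8, -0.1, -0.4]
finger_gap: 0.375
```

```bash
python3 -c "
from h import *
plan([.5350,-.271,.203],81.8)
"
```

```text
t 16.95 tcp [0.5285 0.0252 0.2022] yang 81.86 tilt [-4.2e-03  3.0e-04 -1.0e+00] gap 31.87 F [ 0.83 -0.14 -0.37]
shift units [-0.121  -0.7308 -0.0023] twist 0.0022 rows>= 7.1 q6 -1.59
```

Emit:
{"method": "move_arm", "body": {
  "deltas": [
    [-0.015,-0.09,0,0,37.6],
    [-0.03,-0.19,0,0,37.6],
    [-0.05,-0.29,0,0,37.6],
    [-0.065,-0.39,0,0,37.6],
    [-0.08,-0.49,0,0,37.6],
    [-0.095,-0.59,0,0,37.6],
    [-0.11,-0.68,0,0,37.6],
    [-0.12,-0.72,0,0,37.6]
  ]
}}

```text
t: 17.62
tcp_pos: [0.536, -0.2696, 0.2021]
tool_rot: [0.073, 0.997, -0.001, -0.001]
force: [0.2, -1.0, -1.3]
finger_gap: 0.373
```

Emit:
{"method": "move_arm", "body": {
  "deltas": [
    [0,0,0,0,37.6],
    [0,0,0,0,37.6],
    [0,0,0,0,37.6],
    [0,0,0,0,37.6],
    [0,0,0,0,37.6],
    [0,0,0,0,37.6],
    [0,0,0,0,37.6],
    [0,0,0,0,37.6]
  ]
}}

```text
t: 18.28
tcp_pos: [0.5378, -0.2638, 0.2039]
tool_rot: [0.07, 0.998, -0.0, 0.0]
force: [-0.6, 0.8, -0.1]
finger_gap: 0.379
```

```bash
python3 -c "
from h import *
plan([.5350,-.271,.15],81.8)
"
```

```text
t 18.28 tcp [ 0.5378 -0.2638  0.2039] yang 81.96 tilt [ 1.e-04 -1.e-04 -1.e+00] gap 32.24 F [-0.6   0.83 -0.07]
shift units [ 0.0044 -0.0189  0.1348] twist 0.0058 rows>= 1.3 q6 -2.07
```

Emit:
{"method": "move_arm", "body": {
  "deltas": [
    [0.005,-0.018,0.02,0.005,37.6],
    [0.005,-0.018,0.05,0.005,37.6],
    [0.005,-0.018,0.07,0.005,37.6],
    [0.005,-0.018,0.075,0.005,37.6],
    [0.005,-0.018,0.075,0.005,37.6],
    [0.005,-0.018,0.075,0.005,37.6],
    [0.005,-0.018,0.075,0.005,37.6],
    [0.005,-0.018,0.075,0.005,37.6]
  ]
}}

```text
t: 18.95
tcp_pos: [0.535, -0.2715, 0.1743]
tool_rot: [0.072, 0.997, -0.0, 0.0]
force: [0.1, -0.2, -0.4]
finger_gap: 0.376
```

```bash
python3 -c "
from h import *
plan([.5347,-.271,.15],81.8)
c,p,d=shot('wrist','w15')
cv2.imwrite('pics/w15z.png',cv2.resize(p[110:270,160:360,::-1],None,fx=4,fy=3.75,interpolation=cv2.INTER_NEAREST))
s=manip.sense();tcp=s['tcp_pos'];R=Ro.from_quat(s['tool_rot']).as_matrix()
W=cloud(c,d);v,u=np.mgrid[:384,:512]
m=(W[...,2]>.05)&(W[...,2]<.06)&(u>170)&(u<330)&(v>120)&(v<230)
r=cv2.minAreaRect(W[m][:,:2].astype(np.float32)); print('rim',r, ((np.array([*r[0],.055])-tcp)@R*1e3).round(1))
"; python3 tt.py w15 $(python3 -c "
from h import *
s=manip.sense()['tcp_pos'];print(','.join(map(str,s)))") 81.85 190 240
```

```text
t 18.95 tcp [ 0.535  -0.2715  0.1743] yang 81.76 tilt [ 9.e-04 -7.e-04 -1.e+00] gap 31.96 F [ 0.06 -0.22 -0.37]
shift units [0.0009 0.0012 0.0608] twist -0.0013 rows>= 0.6 q6 -2.08
rim ((0.5347579121589661, -0.27096718549728394), (0.04820398613810539, 0.021790556609630585), 82.11511993408203) [  0.4   0.5 119.3]
202 242 276 x 5.2 z 71.8 y -11.3 11.6
208 242 277 x 5.0 z 61.2 y -10.7 11.7
214 241 277 x 5.0 z 51.1 y -10.8 11.2
220 241 277 x 5.0 z 41.9 y -10.3 10.7
226 240 278 x 5.1 z 33.3 y -10.5 10.8
232 239 278 x 5.0 z 25.8 y -10.6 10.4
238 226 291 x 8.3 z 12.1 y -16.2 16.0
```

View pics/w15z.png

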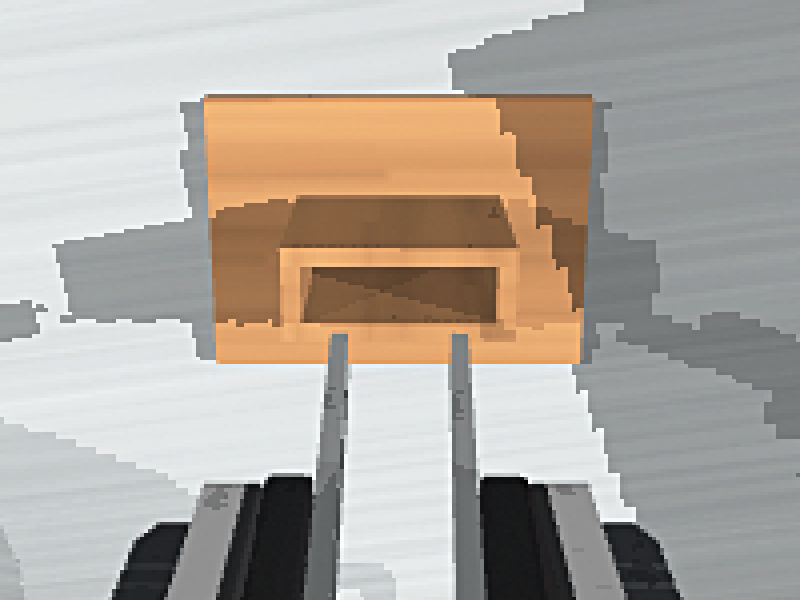

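Emit:
{"method": "move_arm", "body": {
  "deltas": [
    [0,0.001,0.02,0,37.6],
    [0,0.001,0.05,0,37.6],
    [0,0.001,0.08,0,37.6],
    [0,0.001,0.1,0,37.6],
    [0,0.001,0.115,0,37.6],
    [0,0.001,0.125,0,37.6],
    [0,0.001,0.125,0,37.6],
    [0,0.001,0.125,0,37.6]
  ]
}}

```text
t: 19.67
tcp_pos: [0.5348, -0.271, 0.1238]
tool_rot: [0.072, 0.997, -0.0, 0.0]
force: [-0.1, -0.2, -0.1]
finger_gap: 0.376
```

```bash
python3 -c "
from h import *
plan([.5347,-.271,.0875],81.8)
"
```

```text
t 19.67 tcp [ 0.5348 -0.271   0.1238] yang 81.76 tilt [ 1.e-04 -1.e-04 -1.e+00] gap 31.97 F [-0.08 -0.16 -0.1 ]
shift units [ 0.0003 -0.0001  0.0906] twist -0.0013 rows>= 0.9 q6 -2.08
```

Emit:
{"method": "move_arm", "body": {
  "deltas": [
    [0,0,0.015,0,37.6],
    [0,0,0.035,0,37.6],
    [0,0,0.055,0,37.6],
    [0,0,0.07,0,37.6],
    [0,0,0.08,0,37.6],
    [0,0,0.087,0,37.6],
    [0,0,0.09,0,37.6],
    [0,0,0.09,0,37.6]
  ]
}}

```text
t: 20.33
tcp_pos: [0.5346, -0.2708, 0.0874]
tool_rot: [0.072, 0.997, 0.0, -0.0]
force: [0.4, 0.3, -1.0]
finger_gap: 0.377
```

```bash
python3 -c "
from h import *
plan([.5347,-.271,.0865],81.8)
"
```

```text
t 20.33 tcp [ 0.5346 -0.2708  0.0874] yang 81.76 tilt [-4.e-04  3.e-04 -1.e+00] gap 32.07 F [ 0.37  0.27 -1.03]
shift units [-0.0004 -0.0004  0.0022] twist -0.0015 rows>= 0.0 q6 -2.08
```

Emit:
{"method": "move_arm", "body": {
  "deltas": [
    [0,0,0.002,0,38],
    [0,0,0.002,0,39],
    [0,0,0.002,0,40],
    [0,0,0.002,0,41],
    [0,0,0.002,0,43],
    [0,0,0.002,0,50],
    [0,0,0.002,0,58],
    [0,0,0.002,0,65]
  ]
}}

```text
t: 21.0
tcp_pos: [0.5348, -0.271, 0.0871]
tool_rot: [0.072, 0.997, -0.0, 0.0]
force: [0.9, 0.2, -0.3]
finger_gap: 0.649
```

```bash
python3 -c "
from h import *
plan([.5347,-.271,.1765],81.8)
c,p,d=shot('wrist','w16')
"
```

```text
t 21.0 tcp [ 0.5348 -0.271   0.0871] yang 81.76 tilt [ 3.e-04 -2.e-04 -1.e+00] gap 55.17 F [ 0.94  0.22 -0.27]
shift units [ 1.000e-04 -2.000e-04 -2.235e-01] twist -0.0013 rows>= 2.1 q6 -2.08
```

View pics/w16.png

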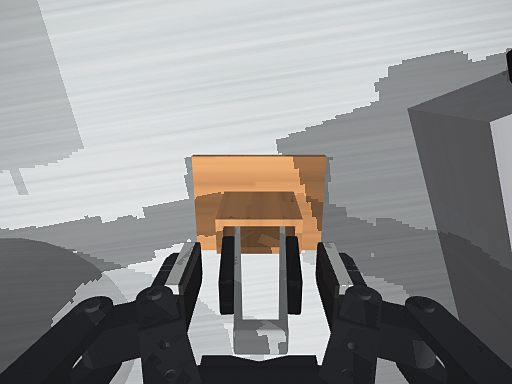

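The tongs are free with clearance on both sides, so I raise the arm.

Emit:
{"method": "move_arm", "body": {
  "deltas": [
    [0,0,-0.03,0,65],
    [0,0,-0.07,0,65],
    [0,0,-0.12,0,65],
    [0,0,-0.17,0,65],
    [0,0,-0.23,0,65],
    [0,0,-0.29,0,65],
    [0,0,-0.35,0,65],
    [0,0,-0.37,0,65]
  ]
}}

```text
t: 21.72
tcp_pos: [0.5364, -0.272, 0.2397]
tool_rot: [0.072, 0.997, -0.002, 0.003]
force: [0.4, 0.1, 0.6]
finger_gap: 0.654
```

Emit:
{"method": "move_arm", "body": {
  "deltas": [
    [0,0,0,0,65],
    [-0.05,0,0,0,65],
    [-0.1,0,0,0,65],
    [-0.15,0,0,0,65],
    [-0.2,0,0,0,65],
    [-0.2,0,0,0,65],
    [-0.2,0,0,0,65],
    [-0.2,0,0,0,65]
  ]
}}

```text
t: 22.38
tcp_pos: [0.6124, -0.2816, 0.2333]
tool_rot: [0.072, 0.997, 0.001, -0.002]
force: [1.0, 0.1, -0.1]
finger_gap: 0.65
```

```bash
python3 -c "
from h import *
plan([.5347,-.271,.1765],81.8)
c,p,d=shot('wrist','w17')
W=cloud(c,d);v,u=np.mgrid[:384,:512]
b=(u>180)&(u<330)&(v>40)&(v<160)
for n,l,h in (('bridge',.129,.145),('plates',.105,.12),('rim',.05,.06)):
    m=(W[...,2]>l)&(W[...,2]<h)&b; print(n,m.sum(),W[m].mean(0).round(4),cv2.minAreaRect(W[m][:,:2].astype(np.float32)))
c,p,d=shot('top','t17')
W=cloud(c,d); print('plug px',proj(c,[.525,.308,.02])); 
cv2.imwrite('pics/t17z.png',cv2.resize(p[90:270,120:360,::-1],None,fx=3,fy=3,interpolation=cv2.INTER_CUBIC))
shot('side','s17')
"
```

```text
t 22.38 tcp [ 0.6124 -0.2816  0.2333] yang 81.77 tilt [-0.0035  0.0021 -1.    ] gap 55.25 F [ 0.98  0.06 -0.08]
shift units [ 0.1956 -0.0018  0.1426] twist -0.0012 rows>= 2.3 q6 -2.02
bridge 402 [ 0.5341 -0.2704  0.1353] ((0.5341802835464478, -0.27057012915611267), (0.017999084666371346, 0.009135625325143337), 81.58769989013672)
plates 352 [ 0.5339 -0.2702  0.112 ] ((0.5340157747268677, -0.27018147706985474), (0.03231808543205261, 0.01499737799167633), 81.69866943359375)
rim 495 [ 0.5357 -0.2716  0.056 ] ((0.5349640250205994, -0.2708873748779297), (0.04805373400449753, 0.020099787041544914), 81.71944427490234)
plug px (np.float64(157.03286265233587), np.float64(188.72312298135125))
```

View pics/w17.png

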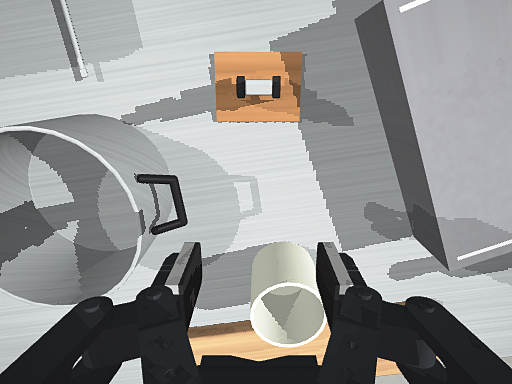

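View pics/t17z.png

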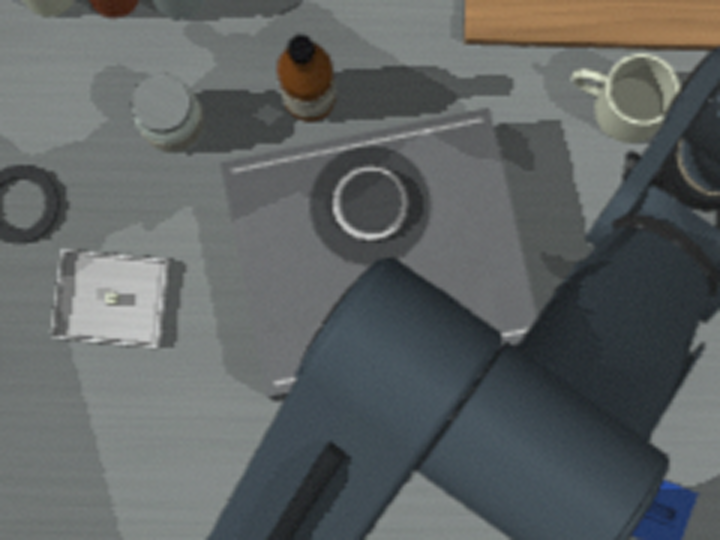

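View pics/s17.png

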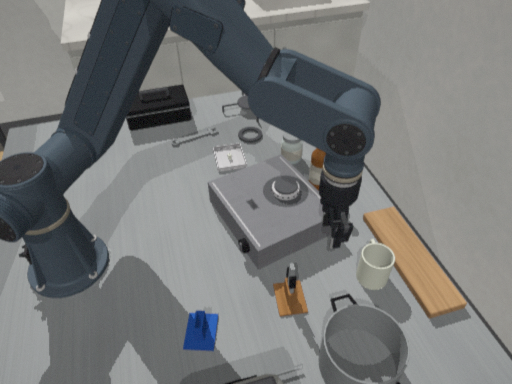

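```bash
python3 -c "
from h import *
print(manip.sign_off())"
```

```text
the job is handed in; nothing more can be done
None
```

I drew the igniter plug out of the hob with the tongs, set it in the steel tray and put the tongs back in their stand. I handed the job in at about 22.5 s of the 69 s allowed, and no verdict was reported.

- **Squeeze:** the plates were gripped at a 42 N setting. The wrist force stayed within a few newtons while the tongs were in the pocket. I had no direct reading of the force on the plug.
- **Plug:** its underside was about 4.5 mm above the table when the tongs still held it in the tray. After I opened the legs it stood free, and the last overhead picture shows it well inside the tray walls.
- **Tongs:** the bridge is back at its original height (135.3 mm) and sits within 1 mm of the stand's centre. They stand upright and released, and the arm was parked clear of everything.
- **Other things:** the jar, bottle, mug and ring look unmoved in the last pictures, and the gripper never came near them or touched the plug. I checked this by eye, not by measuring.

No check failed or disagreed. The readings taken mid-move were several millimetres off, so I let the arm settle before each alignment that mattered.

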